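# Put the ray-optics kit away on its two-tier stand

## Task

Put the optics kit away on its two-tier stand: first lower the blue tray over the four posts until it lies flat on the base, then stand every acrylic block that is out on the bench upright in a pocket of its own in that tray. Then lower the green tray over the posts until it rests flat on all four shoulders, and last stand both mirrors upright in its pockets, fully down. Leave the ray box, the ruler and the pen pot where they are.

Things in the scene. Friction and masses are not known exactly. Their poses are not given: they have to be found in the camera images.
- stand: Fixed stand: brown wooden base plate 150 (x) x 242 (y) mm, 10 mm thick; four steel posts at x +-52, y +-98 mm, 22 mm dia. (top edge bevelled) up to a shoulder 68 mm above the bench, then a 10 mm spigot with tapered tip, top at 96 mm. Origin: centre of base underside, z up. Trays seat with undersides 10 mm (blue, on the base) and 68 mm (green, on the shoulders) above the bench.
- lower_tray: Blue tray, 27 mm corner holes. 142 (x) x 234 (y) mm, floor 6 mm thick, 0.3 kg, loose. Origin: centre of underside, z up. Corner holes at x +-52, y +-98 mm. Black upright handle fin in the middle, 10 mm thick in x, 44 mm long in y, top 50 mm above the underside. Four pockets 29 (x) x 65 (y) mm inside, fences 3 mm thick, 12 mm high above the floor.
- upper_tray: Green tray, 15 mm corner holes. 142 (x) x 234 (y) mm, floor 6 mm thick, 0.3 kg, loose. Origin: centre of underside, z up. Corner holes at x +-52, y +-98 mm. Black upright handle fin in the middle, 10 mm thick in y, 50 mm long in x, top 50 mm above the underside. Two pockets 65 (x) x 29 (y) mm inside, fences 3 mm thick, 12 mm high above the floor.
- lower_pocket0 (a point): Centre of a pocket of the lower tray, on the tray's floor (6 mm above its underside), at x = -38, y = -48 mm of the tray; axes as the tray's.
- lower_pocket1 (a point): Centre of a pocket of the lower tray, on the tray's floor (6 mm above its underside), at x = -38, y = +48 mm of the tray; axes as the tray's.
- lower_pocket2 (a point): Centre of a pocket of the lower tray, on the tray's floor (6 mm above its underside), at x = +38, y = -48 mm of the tray; axes as the tray's.
- lower_pocket3 (a point): Centre of a pocket of the lower tray, on the tray's floor (6 mm above its underside), at x = +38, y = +48 mm of the tray; axes as the tray's.
- upper_pocket0 (a point): Centre of a pocket of the upper tray, on the tray's floor (6 mm above its underside), at x = 0, y = -58 mm of the tray; axes as the tray's.
- upper_pocket1 (a point): Centre of a pocket of the upper tray, on the tray's floor (6 mm above its underside), at x = 0, y = +58 mm of the tray; axes as the tray's.
- block0: Refraction block: see-through green acrylic on a weighted black foot 10 mm high, one upright box 24 (x) by 60 (y) mm, 42 mm high in all, 120 g, loose. Origin: centre of its underside, z up. May be absent.
- block1: Refraction block: see-through amber acrylic on a weighted black foot 10 mm high, one upright box 24 (x) by 60 (y) mm, 42 mm high in all, 120 g, loose. Origin: centre of its underside, z up. May be absent.
- block2: Refraction block: see-through blue acrylic on a weighted black foot 10 mm high, one upright box 24 (x) by 60 (y) mm, 42 mm high in all, 120 g, loose. Origin: centre of its underside, z up. May be absent.
- block3: Refraction block: see-through red acrylic on a weighted black foot 10 mm high, one upright box 24 (x) by 60 (y) mm, 42 mm high in all, 120 g, loose. Origin: centre of its underside, z up. May be absent.
- mirror0: Plane mirror in a black holder, loose, standing: foot 24 (its x) by 60 (its y) mm and 12 mm high, on its middle an upright mirror plate 10 mm thick (x), 60 mm long (y), up to 50 mm above the underside; 90 g, most of it in the foot. Origin: centre of its underside, z up.
- mirror1: Plane mirror in a black holder, loose, standing: foot 24 (its x) by 60 (its y) mm and 12 mm high, on its middle an upright mirror plate 10 mm thick (x), 60 mm long (y), up to 50 mm above the underside; 90 g, most of it in the foot. Origin: centre of its underside, z up.
- ray_box: Bystander: black finned ray box 75 x 130 x 65 mm, loose. Origin: centre of its underside.
- ruler: Bystander: green plastic ruler 36 x 310 mm, 5 mm thick, lying loose. Origin: centre of its underside.
- pen_pot: Bystander: grey round pot, 76 mm across, 95 mm high, loose. Origin: centre of its underside.
Not all that is in view belongs to the job. What is shaped like the block1 but turquoise is not meant.

How it is judged (in metres and radians):
On the way, in this order (a step that is already met when the one before it is completed fails the run):
1. the blue tray lies flat on the stand's base, all four posts through its holes (z of lower_tray in the frame of stand between 0.006 and 0.013 m and horizontal distance between lower_tray and stand below 0.006 m and angle between the y axis of lower_tray and the y axis of stand, either way round below 0.06 rad and angle between the z axis of lower_tray and the z axis of stand, either way round below 0.03 rad), for 0.3 s.
2. every block present stands in a pocket of the seated blue tray (all of step 1 and z of block0 in the frame of lower_tray between 0.002 and 0.009 m and angle between the z axis of each of block0, block1, block2, block3 and the z axis of lower_tray, either way round below 0.06 rad and angle between the y axis of each of block0, block1, block2, block3 and the y axis of lower_tray, either way round below 0.15 rad and (horizontal distance between block0 and lower_pocket0 below 0.006 m or horizontal distance between block0 and lower_pocket1 below 0.006 m or horizontal distance between block0 and lower_pocket2 below 0.006 m or horizontal distance between block0 and lower_pocket3 below 0.006 m) and z of block1 in the frame of lower_tray between 0.002 and 0.009 m and (horizontal distance between block1 and lower_pocket0 below 0.006 m or horizontal distance between block1 and lower_pocket1 below 0.006 m or horizontal distance between block1 and lower_pocket2 below 0.006 m or horizontal distance between block1 and lower_pocket3 below 0.006 m) and z of block2 in the frame of lower_tray between 0.002 and 0.009 m and (horizontal distance between block2 and lower_pocket0 below 0.006 m or horizontal distance between block2 and lower_pocket1 below 0.006 m or horizontal distance between block2 and lower_pocket2 below 0.006 m or horizontal distance between block2 and lower_pocket3 below 0.006 m) and z of block3 in the frame of lower_tray between 0.002 and 0.009 m and (horizontal distance between block3 and lower_pocket0 below 0.006 m or horizontal distance between block3 and lower_pocket1 below 0.006 m or horizontal distance between block3 and lower_pocket2 below 0.006 m or horizontal distance between block3 and lower_pocket3 below 0.006 m)), for 0.3 s.
3. the green tray rests on the four shoulders, above the loaded blue tray (all of step 2 and z of upper_tray in the frame of stand between 0.064 and 0.071 m and horizontal distance between upper_tray and stand below 0.006 m and angle between the y axis of upper_tray and the y axis of stand, either way round below 0.06 rad and angle between the z axis of upper_tray and the z axis of stand, either way round below 0.03 rad), for 0.3 s.
At the end, for the whole second after the job is handed in: Both trays level on the stand (centred within 6 mm, aligned within 0.06 rad, down within 3 mm); every block present upright in a blue-tray pocket and both mirrors in green-tray pockets (within 6 mm of its centre, down within 3 mm, tilt under 0.06 rad); all at rest (all of step 3 and z of mirror0 in the frame of upper_tray between 0.002 and 0.009 m and angle between the z axis of each of mirror0, mirror1 and the z axis of upper_tray, either way round below 0.06 rad and angle between the y axis of each of mirror0, mirror1 and the x axis of upper_tray, either way round below 0.15 rad and (horizontal distance between mirror0 and upper_pocket0 below 0.006 m or horizontal distance between mirror0 and upper_pocket1 below 0.006 m) and z of mirror1 in the frame of upper_tray between 0.002 and 0.009 m and (horizontal distance between mirror1 and upper_pocket0 below 0.006 m or horizontal distance between mirror1 and upper_pocket1 below 0.006 m) and linear speed of each of lower_tray, upper_tray, block0, block1, block2, block3, mirror0, mirror1 below 0.02 m/s); the robot touches nothing.
It fails at once if the ray box is moved by more than 30 mm (distance of ray_box from where it was at the start of the episode above 0.03 m).
It fails at once if the green ruler is moved by more than 30 mm (distance of ruler from where it was at the start of the episode above 0.03 m).
It fails at once if the pen pot is moved by more than 30 mm (distance of pen_pot from where it was at the start of the episode above 0.03 m).
Of block0, block1, block2, block3 only 2 to 4 are there at a start; the rules pass over those that are not, and their reading is None.
At some moment in a run one of block0, block1, block2, block3, mirror0, mirror1, upper_tray may be knocked a few centimetres aside while the robot is not near it.
It also fails if it takes over 210 s, if anything falls off the work surface, if the arm or the gripper's body presses on something with over 40 N, if the wrist force passes 120 N, or if a joint passes its speed limit or range.

## Robot

A 6-joint arm with a two-finger parallel gripper is mounted at the origin on the work surface. World frame = base frame: x ahead of the robot, y to its left, z up, the work surface at z = 0. Lengths are in mm, angles in rad, forces in N, time in s.
With the tool pointing down it reaches from about 350 to 875 mm from the base axis. Payload 4.2 kg.
Tool frame: the origin (TCP) lies midway between the tips of the shut fingers; the grasp point (between the pads) lies 19 mm behind it (arm.tcp_to_grasp is the distance from the TCP to the grasp point, in mm); z points along the fingers, y is the line along which they close (so a half turn about z gives the same grasp; the last joint's range is limited). The gripper opens to 85 mm and grips with 20 to 120 N. Pads are 22 mm wide; open, the fingers measure 114 mm over their backs; the gripper's body (76 mm by 85 mm) begins 54 mm behind the grasp point. The pads swing forward as they close: fully open they stand 13 mm farther back than shut.
Start: joints at [-0.942, 0.385, 0.008, 0, -1.194, -0.259], TCP at [225.907, -582.722, 231.312] pointing down, gripper open.
Joint ranges: [-3.14, 3.14], [-1.21, 2.06], [-1.07, 1.41], [-3.16, 2.05], [-2.99, -0.16], [-3.1, 3.1]. Speed limits (rad/s): [2.79, 2.79, 3.14, 3.14, 3.14, 3.14].

## Interface

Orientations are given as a unit quaternion [x, y, z, w].
In Python, from bench import arm gives the robot as it stands.
- The arm moves only by the tool arm_command, never from a script. Its argument "rows" is a list of rows, each a list of 2 entries, a list of its own where there are three numbers: the shift along the tool's x, y, z as a fraction of full scale, then the turn, a rotation vector about the tool's x, y, z as a fraction of full scale. In form: [[[x, y, z], [wx, wy, wz]], ...]. A call has 1 to 5 rows; each row is the pose to reach, as a shift and turn from the pose commanded when the call began, along the tool's axes at that moment, turning the shorter way round; what a row does not reach only later rows make up. Full scale, the value 1, is 0.25 m for a shift and 180 degrees for a turn. A row lasts 1/10 s, in which the tool goes at most 50 mm and 8.59 degrees, less where a joint would pass 70% of its speed; a pose out of reach is approached as far as the arm can. A call with a number of a shift or a turn outside -1 to 1 is refused whole. A call with a gripper value outside its range is refused whole. "grip" is the opening, from 0 (shut) to 1 (fully open), set as the call begins (left out, the last holds). The fingers move at their own pace and stop on an object; the grip force is fixed at half the most. Time passes only in rows, so rows that repeat a pose let the fingers close. It gives the time, the measured TCP pose, the force, the opening and the grip force at its end, in the units of the state.
- arm.read_state(): the state, without advancing time (a new reading comes with each control period).
- arm.get_image(name): name is "side" or "top" or "wrist"; returns (picture, depth): 480x640x3 uint8, blue, green, red; 480x640 float32, mm along the optical axis (not along the pixel's ray), 0 where there is no reading.
- arm.camera_info(name): a dict with "fx", "fy", "cx", "cy" (pixels), "extrinsics" (4x4, takes a point from camera to world coordinates). Camera axes: x right, y down, z forward; pixel columns grow to the right and rows downward; lengths in mm; the calibration is good to about 2 mm. A picture is of the moment at which its call begins: read the wrist's pose just before it. camera_info takes no time and is no camera call; for the wrist camera it gives the pose at the moment of the call.
- arm.job_done(): hands the job in; it is judged then, once.
Trained networks look in the newest picture that a camera, given by its name, has taken for a name from the list of things; names that differ only in an ending like _2 or _b are one class to them, and where a whole thing is asked for, a point or a joint stands for the part that bears it (a point fixed in the world has none). Each returns a list of dicts, best first, with "score" (0 to 1); they miss things now and then, are a little off and sometimes report something else, mostly with a low value. They report only what shows in the picture. A call takes as long as a camera call. They do not tell look-alikes from the thing itself.
- arm.spot_in(camera, query): "position" ([column, row] in pixels, amid what is visible of it).
The state is a dict: "clock": time; "joints": joint angles; "joint_vel": joint speeds; "joint_efforts": joint torques, N m; "position": TCP position; "ee_rot": TCP orientation; "contact_force": force on the tool from outside, world axes, zero at the start; "wrist_torque": the same for the moment, N m; "gripper_width": finger opening in mm; "grasp_force": force on a finger pad.
Only numpy, scipy, OpenCV 4.12 (cv2) and the standard library are available. Lean on these libraries where they do the work, as an engineer would, in place of code of your own. Each camera call takes 0.05 s, during which the arm holds its last target. There are 200 camera calls.

## Working session

There is one attempt and no reset: what is moved stays moved. The work goes in short steps, Python scripts to look and compute and a tool call to move; the robot and the scene stay as the last step left them, time stands still between calls to the robot, and variables do not carry over. Pictures are saved under pics/ and viewed, at most 14 in all, crops included, and the job is handed in when it is done.

Besides the shell and the picture viewer there is one more tool, called after "Call:" in YAML: its name, and indented under it one key for each argument. arm_command: Moves the arm, as the interface text tells. Shift numbers are shares of 0.25 m and turn numbers shares of 180 degrees, none past 1 either way. Its arguments: {"type":"object","properties":{"rows":{"type":"array","items":{"type":"array"}},"grip":{"type":"number"}},"required":["rows"]}

```bash
ls; mkdir -p pics; python3 - <<'E'
from bench import arm
import cv2,numpy as np
for n in("top","side"):
    im,d=arm.get_image(n); cv2.imwrite(f"pics/{n}0.png",im); np.save(f"pics/{n}0.npy",d)
    ci=arm.camera_info(n); print(n,ci['fx'],ci['cx'],ci['cy'],np.round(ci['extrinsics'],3).tolist())
print(arm.read_state())
E
```

```text
pics
top 533.4545909090343 318.3800173968036 231.94458042552662 [[-0.012, -0.978, 0.21, 274.376], [-1.0, 0.012, -0.002, 55.905], [-0.001, -0.21, -0.978, 1256.003], [0.0, 0.0, 0.0, 1.0]]
side 476.66253769659176 320.81083371236315 232.89404939687046 [[-0.8, -0.419, 0.43, 84.406], [-0.601, 0.545, -0.585, 710.393], [0.011, -0.726, -0.687, 808.579], [0.0, 0.0, 0.0, 1.0]]
{'clock': 0.1, 'joints': array([-9.42399510e-01,  3.85450493e-01,  6.71564978e-03, -4.17388864e-04,
       -1.19403052e+00, -2.58592674e-01]), 'joint_vel': array([ 4.70990409e-04,  9.18030432e-05,  3.34143274e-03,  1.95351887e-03,
       -1.04569576e-03,  3.34034055e-04]), 'joint_efforts': array([-2.64780201e-04, -3.93320096e+01,  1.88930494e+01,  4.19791326e+00,
       -2.55729748e-03,  3.73421869e-06]), 'position': array([ 225.69630648, -582.23531467,  230.33288226]), 'ee_rot': array([-1.83774521e-01,  9.82967913e-01,  9.72508195e-04, -2.47239820e-04]), 'contact_force': array([-0.28458852,  1.38920037, -0.11869732]), 'wrist_torque': array([ 0.00661004, -0.025008  ,  0.03764289]), 'grasp_force': 0.0, 'gripper_width': 85.23798117164483}
```

View pics/top0.png

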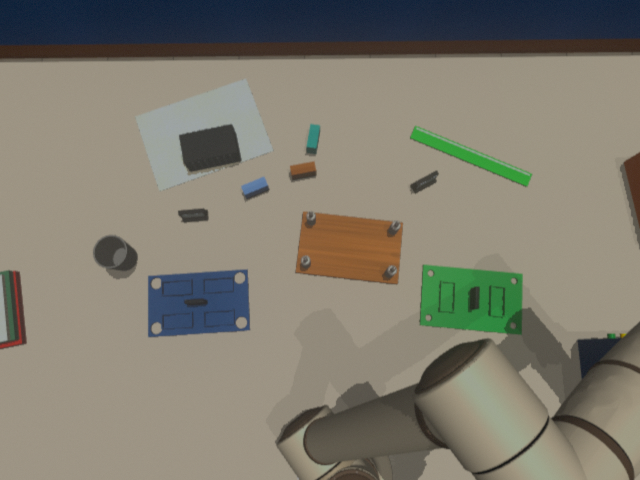

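View pics/side0.png

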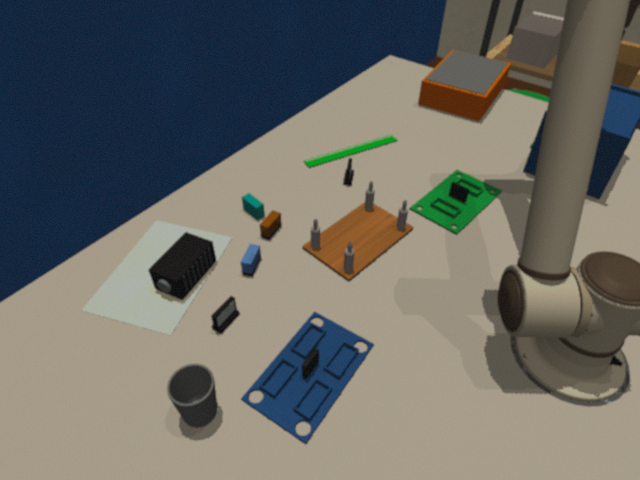

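The top view shows the stand at (350,248), the blue tray at (198,303), the green tray at (472,299), the blue block at (255,187) and the orange (amber/red) block at (303,170). The turquoise decoy is at (313,138) and the mirrors are at (193,214) and (424,181). The side view agrees and shows no other blocks.

```bash
cat > h.py <<'E'
from bench import arm
import cv2,numpy as np
from scipy.spatial.transform import Rotation as Ro
def cloud(n):
    im,d=arm.get_image(n); return im,pts(d,arm.camera_info(n))
def pts(d,ci):
    v,u=np.mgrid[:480,:640]; E=np.array(ci['extrinsics'])
    P=np.stack([(u-ci['cx'])/ci['fx']*d,(v-ci['cy'])/ci['fy']*d,d],-1)@E[:3,:3].T+E[:3,3]
    P[d==0]=np.nan; return P
def proj(ci,p):
    E=np.linalg.inv(np.array(ci['extrinsics'])); q=E[:3,:3]@np.array(p)+E[:3,3]
    return np.array([ci['fx']*q[0]/q[2]+ci['cx'],ci['fy']*q[1]/q[2]+ci['cy']])
def rect(xy):
    (c,(w,h),a)=cv2.minAreaRect(xy.astype(np.float32)) 
    if w<h: w,h,a=h,w,a+90
    return np.round(c,1),round(w,1),round(h,1),round(((a+90)%180)-90,1)   # long axis angle, deg
def plan(wps,start=None,rot=None):
    """wps: [x,y,z,yaw_deg of closing axis (mod 180)] chain; prints each delta in tool fractions, tool straight down"""
    s=arm.read_state(); p=np.array(s['position'] if start is None else start); R=Ro.from_quat(s['ee_rot'])
    print('clk',round(s['clock'],1),'pos',np.round(p,1),'yaw',round(yaw(R),1),'w',round(s['gripper_width'],1),'gf',s['grasp_force'])
    for w in wps:
        dy=((w[3]-yaw(R)+90)%180)-90
        Rt=down(yaw(R)+dy)
        sh=R.inv().apply(np.array(w[:3])-p)/250; tu=(R.inv()*Rt).as_rotvec()/np.pi
        print(w,'->',np.round(sh,4).tolist(),np.round(tu,4).tolist(),'mm',round(np.linalg.norm(sh)*250),'deg',round(dy,1))
        p=np.array(w[:3],float);R=Rt
def yaw(R): y=R.apply([0,1,0]); return np.degrees(np.arctan2(y[1],y[0]))
def down(a):
    a=np.radians(a); y=np.array([np.cos(a),np.sin(a),0]); z=np.array([0,0,-1.]); return Ro.from_matrix(np.stack([np.cross(y,z),y,z],1))
E
python3 - <<'E'
from h import *
for n in("top","side"):
    im=cv2.imread(f"pics/{n}0.png"); P=pts(np.load(f"pics/{n}0.npy"),arm.camera_info(n)); hsv=cv2.cvtColor(im,cv2.COLOR_BGR2HSV)
    boxes={'top':dict(blue=(140,265,260,345),green=(412,258,530,340),bblue=(238,173,272,202),amber=(286,158,320,184),turq=(302,118,325,158),m0=(172,203,212,226),m1=(406,168,442,196),stand=(290,205,410,290)),
     'side':dict(blue=(235,305,382,440),green=(405,165,505,235),bblue=(238,242,266,278),amber=(256,208,285,240),m0=(208,294,242,334),m1=(340,155,358,190),stand=(298,175,418,280))}[n]
    for k,(a,b,c,d) in boxes.items():
        p=P[b:d,a:c].reshape(-1,3); h=hsv[b:d,a:c].reshape(-1,3)
        zt=dict(blue=(2,14),green=(2,14),stand=(5,16)).get(k,(30,60)); 
        if k=='blue':m=(h[:,0]>100)&(h[:,0]<130)&(h[:,1]>90)
        elif k=='green':m=(h[:,0]>45)&(h[:,0]<75)&(h[:,1]>90)
        elif k=='stand':m=(h[:,0]<20)&(h[:,1]>110)
        else: m=np.ones(len(p),bool)
        z=p[:,2]; mm=m&(z>zt[0])&(z<zt[1])
        print(n,k,mm.sum(),rect(p[mm][:,:2]),'zmed',round(np.median(z[mm]),1), 'hsv',np.median(h[mm],0) if k in('amber','bblue') else '')
        if k in('blue','green'): q=p[(z>35)&(z<60)]; print('   fin',len(q),rect(q[:,:2]))
        if k=='stand':
            M=((P[b:d,a:c,2]>60)&(P[b:d,a:c,2]<110)).astype(np.uint8); nl,L=cv2.connectedComponents(M)
            for i in range(1,nl):
                q=P[b:d,a:c][L==i]; print('   post',len(q),np.round(np.median(q,0),1),round(q[:,2].max(),1))
E
```

```text
top blue 4456 (array([378.2, 335.5]), 231.3, 138.6, -87.0) zmed 7.0 hsv 
   fin 101 (array([379.5, 334.4]), 42.6, 10.5, -86.4)
top green 5233 (array([ 379. , -301.5]), 234.7, 140.3, 84.0) zmed 7.0 hsv 
   fin 137 (array([ 379.3, -301.2]), 49.4, 11.8, -8.7)
top bblue 291 (array([650.7, 204.3]), 59.8, 26.7, -66.4) zmed 42.2 hsv [107. 102. 156.]
top amber 279 (array([692.7,  89.2]), 59.7, 26.8, -80.3) zmed 42.5 hsv [ 13. 152. 130.]
top turq 258 (array([774.7,  63.4]), 63.8, 24.3, -9.7) zmed 42.7 hsv 
top m0 181 (array([586.6, 349.6]), 60.7, 13.3, -83.4) zmed 49.4 hsv 
top m1 153 (array([ 662.5, -203.8]), 62.7, 11.2, -61.2) zmed 49.7 hsv 
top stand 5535 (array([504.4, -20. ]), 240.8, 148.5, 82.5) zmed 10.9 hsv 
   post 76 [566.7  69.9  67.7] 97.9
   post 76 [ 541.9 -121.6   69. ] 97.9
   post 77 [464.9  83.8  68.1] 98.3
   post 79 [ 439.8 -108.5   68. ] 96.1
side blue 6477 (array([377.8, 339. ]), 233.9, 141.0, -86.9) zmed 6.4 hsv 
   fin 181 (array([378.2, 338.8]), 43.7, 10.8, -86.8)
side green 2397 (array([ 379.9, -297.4]), 236.7, 142.3, 84.0) zmed 7.2 hsv 
   fin 149 (array([ 395.2, -201.5]), 210.3, 49.9, 81.5)
side bblue 292 (array([650.6, 208.3]), 63.1, 27.0, -66.4) zmed 41.9 hsv [106. 123. 152.]
side amber 258 (array([712.2,  94.1]), 69.2, 64.8, -78.0) zmed 41.5 hsv [ 15.  208.5 125. ]
side m0 294 (array([586.7, 352.9]), 62.2, 14.1, -83.6) zmed 47.0 hsv 
side m1 82 (array([ 662.8, -199.6]), 62.7, 10.7, -62.0) zmed 49.7 hsv 
side stand 3790 (array([504. , -16.2]), 245.1, 149.5, 82.8) zmed 10.6 hsv 
   post 78 [ 543.7 -117.9   68.5] 96.2
   post 85 [ 440.5 -104.3   69.5] 94.8
   post 89 [567.9  76.9  67.6] 96.9
   post 99 [464.9  89.9  67.9] 93.5
```

```bash
python3 - <<'E'
from h import *
ci=arm.camera_info("wrist"); s=arm.read_state(); R=Ro.from_quat(s['ee_rot']).as_matrix()
E=np.array(ci['extrinsics']); print(ci['fx'],ci['cx'],ci['cy']); print('cam in tool',R.T@(E[:3,3]-s['position']),'\n',np.round(R.T@E[:3,:3],2))
plan([[330,-450,280,135],[420,-260,300,173],[504,-18,300,172.6],[460,190,260,178],[379,337,200,183]])
E
```

```text
417.2699151879952 311.75085970848414 238.45339271896194
cam in tool [  69.79778977   -0.38903683 -143.26605806] 
 [[-0.   -0.96 -0.28]
 [ 1.   -0.   -0.  ]
 [-0.   -0.28  0.96]]
clk 0.1 pos [ 225.7 -582.2  230.3] yaw 111.2 w 85.2 gf 0.0
[330, -450, 280, 135] -> [-0.5801, 0.3429, -0.1981] [0.0006, 0.0001, -0.1323] mm 176 deg 23.8
[420, -260, 300, 173] -> [-0.792, 0.2828, -0.08] [0.0, 0.0, -0.2111] mm 211 deg 38.0
[504, -18, 300, 172.6] -> [-1.0017, -0.2155, 0.0] [0.0, 0.0, 0.0022] mm 256 deg -0.4
[460, 190, 260, 178] -> [-0.8024, 0.2817, 0.16] [0.0, 0.0, -0.03] mm 216 deg 5.4
[379, 337, 200, 183] -> [-0.5763, 0.3443, 0.24] [-0.0, 0.0, -0.0278] mm 178 deg 5.0
```

Call:
arm_command:
  rows:
    - [[-0.58,0.343,-0.198],[0,0,-0.132]]
    - [[-0.58,0.343,-0.198],[0,0,-0.132]]
    - [[-0.58,0.343,-0.198],[0,0,-0.132]]
    - [[-0.58,0.343,-0.198],[0,0,-0.132]]
    - [[-0.58,0.343,-0.198],[0,0,-0.132]]
  grip: 0.6

```text
clock: 0.6
position: [332.1, -448.5, 282.2]
ee_rot: [-0.384, 0.923, -0.001, 0.001]
contact_force: [0.2, 0.2, 0.4]
gripper_width: 51.4
grasp_force: 0.0
```

Call:
arm_command:
  rows:
    - [[-0.79,0.283,-0.08],[0,0,-0.21]]
    - [[-0.79,0.283,-0.08],[0,0,-0.21]]
    - [[-0.79,0.283,-0.08],[0,0,-0.21]]
    - [[-0.79,0.283,-0.08],[0,0,-0.21]]
    - [[-0.79,0.283,-0.08],[0,0,-0.21]]

```text
clock: 1.1
position: [421.0, -258.1, 300.9]
ee_rot: [-0.664, 0.748, 0.0, 0.0]
contact_force: [0.5, -0.2, 0.4]
gripper_width: 51.3
grasp_force: 0.0
```

Call:
arm_command:
  rows:
    - [[-0.95,-0.21,0],[0,0,0]]
    - [[-0.95,-0.21,0],[0,0,0]]
    - [[-0.95,-0.21,0],[0,0,0]]
    - [[-0.95,-0.21,0],[0,0,0]]
    - [[-0.95,-0.21,0],[0,0,0]]

```text
clock: 1.6
position: [502.2, -30.3, 300.2]
ee_rot: [-0.661, 0.751, 0.0, -0.0]
contact_force: [0.6, -1.0, 0.0]
gripper_width: 51.3
grasp_force: 0.0
```

Call:
arm_command:
  rows:
    - [[0,0,0],[0,0,0]]
    - [[0,0,0],[0,0,0]]

```text
clock: 1.8
position: [501.9, -31.6, 299.8]
ee_rot: [-0.661, 0.75, 0.001, -0.001]
contact_force: [-0.4, -0.8, -0.1]
gripper_width: 51.1
grasp_force: 0.0
```

```bash
cat >> h.py <<'E'
def stand(save=None,cam="wrist"):
    im,P=cloud(cam)
    if save: cv2.imwrite(save,im)
    hsv=cv2.cvtColor(im,cv2.COLOR_BGR2HSV); z=P[...,2]
    m=(hsv[...,0]<20)&(hsv[...,1]>110)&(z>5)&(z<16)&(np.hypot(P[...,0]-504,P[...,1]+18)<200)
    print('plate',m.sum(),rect(P[m][:,:2]),np.median(z[m]))
    M=((z>60)&(z<110)&(np.hypot(P[...,0]-504,P[...,1]+18)<140)).astype(np.uint8); nl,L=cv2.connectedComponents(M); C=[]
    for i in range(1,nl):
        q=P[L==i]
        if len(q)<40: continue
        t=q[q[:,2]>85]; s=q[(q[:,2]<80)]
        print(' post',len(q),'tip',len(t),np.round(np.median(t,0),1),'should',rect(s[:,:2])[0],np.round(np.median(s[:,2]),1)); C.append(np.median(t,0)[:2])
    if len(C)==4: C=np.array(C); print('tips mean',C.mean(0))
    return im,P
E
python3 - <<'E'
from h import *
stand("pics/w1.png")
plan([[460,190,260,178],[379,337,200,183]])
E
```

```text
plate 29761 (array([553.2, -26.4]), 246.1, 240.5, -7.4) 10.899592498850097
 post 556 tip 135 [ 543.9 -123.3   90.8] should [ 544.3 -123.3] 66.4
 post 552 tip 134 [ 442.3 -110.1   90.8] should [ 441.5 -110.2] 66.3
 post 470 tip 103 [568.4  68.6  90.3] should [569.2  69.7] 66.3
 post 463 tip 102 [466.8  81.7  90.5] should [467.1  82.7] 66.4
tips mean [505.34389595 -20.78236686]
clk 1.9 pos [501.7 -32.3 300.1] yaw 172.7 w 51.3 gf 0.0
[460, 190, 260, 178] -> [-0.8611, 0.2776, 0.1602] [0.0005, -0.0002, -0.0293] mm 230 deg 5.3
[379, 337, 200, 183] -> [-0.5763, 0.3443, 0.24] [-0.0, 0.0, -0.0278] mm 178 deg 5.0
```

View pics/w1.png

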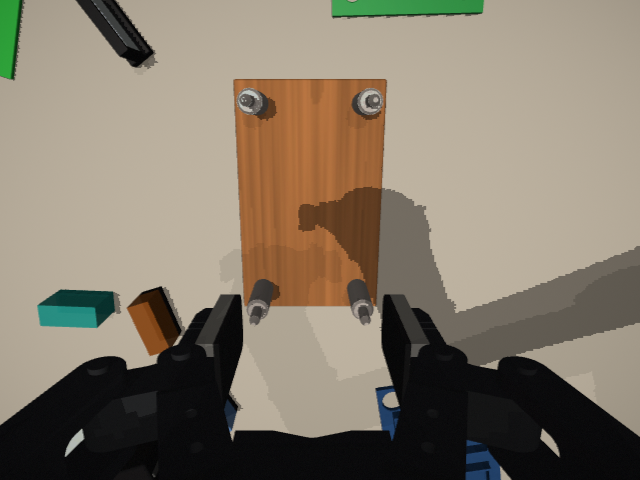

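The stand and its four posts are fully visible around (310,190), with the posts at (252,101), (369,101), (257,300) and (362,300).

```bash
sed -i 's/P\[...,1\]+18)<200/P[...,1]+18)<146/' h.py; python3 - <<'E'
from h import *
stand()
plan([[470,170,300,178],[376,325,300,183]])
E
```

```text
plate 29675 (array([505.3, -19.1]), 241.4, 149.3, 82.7) 10.887947984298592
 post 561 tip 135 [ 544.  -123.1   90.6] should [ 544.7 -123. ] 66.4
 post 553 tip 135 [ 442.4 -109.8   91.1] should [ 441.8 -109.8] 66.3
 post 467 tip 103 [568.6  68.7  90.7] should [569.2  69.6] 66.5
 post 462 tip 101 [466.9  82.1  90.4] should [466.9  83. ] 66.3
tips mean [505.48258042 -20.53263625]
clk 1.9 pos [501.6 -32.8 300.4] yaw 172.7 w 51.4 gf 0.0
[470, 170, 300, 178] -> [-0.7884, 0.2289, 0.0013] [0.0004, -0.0001, -0.0296] mm 205 deg 5.3
[376, 325, 300, 183] -> [-0.6065, 0.3974, 0.0] [-0.0, 0.0, -0.0278] mm 181 deg 5.0
```

Call:
arm_command:
  rows:
    - [[-0.78,0.234,0],[0,0,-0.029]]
    - [[-0.78,0.234,0],[0,0,-0.029]]
    - [[-0.78,0.234,0],[0,0,-0.029]]
    - [[-0.78,0.234,0],[0,0,-0.029]]
    - [[-0.78,0.234,0],[0,0,-0.029]]

```text
clock: 2.4
position: [468.1, 171.6, 300.7]
ee_rot: [-0.696, 0.718, 0.0, 0.0]
contact_force: [-1.0, 0.2, -0.6]
gripper_width: 51.3
grasp_force: 0.0
```

Call:
arm_command:
  rows:
    - [[-0.607,0.396,0],[0,0,-0.028]]
    - [[-0.607,0.396,0],[0,0,-0.028]]
    - [[-0.607,0.396,0],[0,0,-0.028]]
    - [[-0.607,0.396,0],[0,0,-0.028]]
    - [[-0.607,0.396,0],[0,0,-0.028]]

```text
clock: 2.9
position: [374.4, 325.2, 300.7]
ee_rot: [0.726, -0.688, -0.0, -0.0]
contact_force: [-0.2, -0.4, -0.6]
gripper_width: 51.2
grasp_force: 0.0
```

Call:
arm_command:
  rows:
    - [[0,0,0],[0,0,0]]
    - [[0,0,0],[0,0,0]]
    - [[0,0,0],[0,0,0]]

```text
clock: 3.2
position: [375.8, 322.8, 300.9]
ee_rot: [0.725, -0.689, 0.0, 0.0]
contact_force: [0.2, -0.7, 0.3]
gripper_width: 51.4
grasp_force: 0.0
```

```bash
cat >> h.py <<'E'
def tray(col,c,z0=0,save=None,cam="wrist"):
    im,P=cloud(cam)
    if save: cv2.imwrite(save,im)
    h=cv2.cvtColor(im,cv2.COLOR_BGR2HSV); z=P[...,2]-z0; near=np.hypot(P[...,0]-c[0],P[...,1]-c[1])
    a,b=dict(blue=(100,130),green=(45,75))[col]
    m=(h[...,0]>a)&(h[...,0]<b)&(h[...,1]>90)&(z>2)&(z<14)&(near<150)
    print(col,m.sum(),rect(P[m][:,:2]),round(np.median(z[m]),1))
    f=(z>46)&(z<56)&(near<45); print(' fin top',f.sum(),rect(P[f][:,:2]) if f.sum()>5 else '')
E
python3 - <<'E'
from h import *
tray("blue",(378,337),save="pics/w2.png")
E
```

```text
blue 23887 (array([378.3, 336.9]), 233.5, 141.4, -86.9) 6.7
 fin top 447 (array([378.6, 337.1]), 44.1, 8.8, -87.1)
```

```bash
python3 - <<'E'
from h import *
plan([[378.5,337,80,183],[378.5,337,18,183]])
E
```

```text
clk 3.2 pos [375.8 323.  300.9] yaw -177.1 w 51.2 gf 0.0
[378.5, 337, 80, 183] -> [-0.0552, -0.0137, 0.8837] [-0.0, 0.0, -0.0007] mm 221 deg 0.1
[378.5, 337, 18, 183] -> [0.0, 0.0, 0.248] [0.0, 0.0, 0.0] mm 62 deg 0.0
```

Call:
arm_command:
  rows:
    - [[-0.0552,-0.0137,0.2],[0,0,0]]
    - [[-0.0552,-0.0137,0.4],[0,0,0]]
    - [[-0.0552,-0.0137,0.6],[0,0,0]]
    - [[-0.0552,-0.0137,0.78],[0,0,0]]
    - [[-0.0552,-0.0137,0.8837],[0,0,0]]

```text
clock: 3.75
position: [376.9, 335.5, 76.4]
ee_rot: [0.725, -0.689, 0.0, 0.003]
contact_force: [-0.4, 0.3, 0.6]
gripper_width: 51.2
grasp_force: 0.0
```

Call:
arm_command:
  rows:
    - [[0,0,0],[0,0,0]]
    - [[0,0,0.1],[0,0,0]]
    - [[0,0,0.2],[0,0,0]]
    - [[0,0,0.248],[0,0,0]]
    - [[0,0,0.248],[0,0,0]]

```text
clock: 4.25
position: [378.0, 337.9, 17.8]
ee_rot: [0.725, -0.688, 0.0, 0.001]
contact_force: [-0.7, -0.7, -0.6]
gripper_width: 51.0
grasp_force: 0.0
```

```bash
python3 - <<'E'
from h import *
plan([[378.5,337,18,183]])
E
```

```text
clk 4.2 pos [378.  337.9  17.8] yaw -177.0 w 51.0 gf 0.0
[378.5, 337, 18, 183] -> [0.0038, -0.002, -0.0009] [0.0002, -0.0003, -0.0001] mm 1 deg 0.0
```

Call:
arm_command:
  rows:
    - [[0.004,0,0],[0,0,0]]
    - [[0.004,0,0],[0,0,0]]
    - [[0.004,0,0],[0,0,0]]
    - [[0.004,0,0],[0,0,0]]
    - [[0.004,0,0],[0,0,0]]
  grip: 0

```text
clock: 4.75
position: [378.2, 338.0, 19.3]
ee_rot: [0.726, -0.688, -0.0, -0.001]
contact_force: [-1.1, -0.5, 6.4]
gripper_width: 9.3
grasp_force: 59.6
```

Call:
arm_command:
  rows:
    - [[0,0,-0.02],[0,0,0]]
    - [[0,0,-0.06],[0,0,0]]
    - [[0,0,-0.15],[0,0,0]]
    - [[0,0,-0.3],[0,0,0]]
    - [[0,0,-0.4],[0,0,0]]

```text
clock: 5.25
position: [378.0, 337.4, 120.2]
ee_rot: [0.726, -0.688, -0.0, -0.001]
contact_force: [0.6, 0.8, -2.9]
gripper_width: 9.0
grasp_force: 58.8
```

Call:
arm_command:
  rows:
    - [[0,0,-0.1],[0,0,0]]
    - [[0,0,-0.2],[0,0,0]]
    - [[0,0,-0.24],[0,0,0]]
    - [[0,0,-0.24],[0,0,0]]
    - [[0,0,-0.24],[0,0,0]]

```text
clock: 5.75
position: [377.0, 336.4, 176.7]
ee_rot: [0.725, -0.689, -0.0, 0.001]
contact_force: [0.6, 0.4, -3.4]
gripper_width: 9.1
grasp_force: 58.8
```

```bash
python3 - <<'E'
from h import *
plan([[470,150,178,178],[505.2,-19,178,172.6]])
tray("blue",(378.5,337),z0=160,save="pics/w3.png")
E
```

```text
clk 5.8 pos [377.  336.4 176.7] yaw -177.0 w 9.1 gf 58.81021499633789
[470, 150, 178, 178] -> [0.7638, -0.3327, -0.0046] [0.0006, -0.0005, 0.0276] mm 208 deg -5.0
[505.2, -19, 178, 172.6] -> [0.6707, -0.1643, 0.0] [0.0, 0.0, 0.03] mm 173 deg -5.4
blue 105148 (array([378.3, 315.9]), 176.9, 143.0, -87.0) 3.9
 fin top 5611 (array([377.6, 334.9]), 36.4, 35.8, 49.2)
```

Call:
arm_command:
  rows:
    - [[0.15,-0.066,0],[0,0,0.0055]]
    - [[0.3,-0.13,0],[0,0,0.011]]
    - [[0.47,-0.2,0],[0,0,0.0165]]
    - [[0.62,-0.27,0],[0,0,0.022]]
    - [[0.764,-0.333,0],[0,0,0.0276]]

```text
clock: 6.3
position: [470.7, 148.7, 176.3]
ee_rot: [-0.695, 0.719, 0.0, -0.002]
contact_force: [0.5, 0.4, -2.6]
gripper_width: 9.2
grasp_force: 59.0
```

Call:
arm_command:
  rows:
    - [[0.17,-0.04,0],[0,0,0.0075]]
    - [[0.34,-0.083,0],[0,0,0.015]]
    - [[0.5,-0.123,0],[0,0,0.022]]
    - [[0.62,-0.15,0],[0,0,0.0275]]
    - [[0.667,-0.163,0],[0,0,0.03]]

```text
clock: 6.8
position: [505.1, -19.8, 176.1]
ee_rot: [-0.659, 0.752, 0.001, -0.002]
contact_force: [-0.8, 0.3, -3.6]
gripper_width: 9.0
grasp_force: 59.0
```

Call:
arm_command:
  rows:
    - [[0,0,0],[0,0,0]]
    - [[0,0,0],[0,0,0]]
    - [[0,0,0],[0,0,0]]
    - [[0,0,0],[0,0,0]]
    - [[0,0,0],[0,0,0]]

```text
clock: 7.3
position: [505.9, -16.4, 177.9]
ee_rot: [-0.661, 0.751, 0.0, 0.0]
contact_force: [0.1, 0.1, -2.9]
gripper_width: 9.5
grasp_force: 59.0
```

```bash
python3 - <<'E'
from h import *
plan([[505,-18.2,122,172.6],[505,-18.2,30,172.6]])
stand(cam="side")
tray("blue",(505,-18),z0=160,cam="side");tray("blue",(505,-18),z0=160,cam="top")
E
```

```text
clk 7.3 pos [505.9 -16.4 177.9] yaw 172.7 w 9.5 gf 58.99181127548218
[505, -18.2, 122, 172.6] -> [0.0076, 0.0026, 0.2237] [-0.0, 0.0, 0.0007] mm 56 deg -0.1
[505, -18.2, 30, 172.6] -> [0.0, 0.0, 0.368] [0.0, 0.0, 0.0] mm 92 deg 0.0
plate 3418 (array([504.6, -16.6]), 244.5, 149.8, 83.0) 10.696446457383615
 post 83 tip 15 [ 441.1 -105.7   91.4] should [ 441.4 -105.8] 66.6
 post 90 tip 17 [568.7  76.1  90.7] should [569.6  75.1] 66.0
 post 99 tip 18 [465.4  89.6  91. ] should [466.   88.7] 66.6
blue 2792 (array([506.6, -13. ]), 235.1, 143.4, 82.9) 5.6
 fin top 87 (array([504.6, -10. ]), 32.3, 28.7, 40.2)
blue 2174 (array([504. , -21.1]), 226.1, 139.6, 83.1) 5.9
 fin top 0
```

Call:
arm_command:
  rows:
    - [[0.01,0.005,0.08],[0,0,0]]
    - [[0.01,0.005,0.16],[0,0,0]]
    - [[0.01,0.005,0.22],[0,0,0]]
    - [[0.01,0.005,0.22],[0,0,0]]
    - [[0.01,0.005,0.22],[0,0,0]]

```text
clock: 7.95
position: [504.8, -19.5, 123.3]
ee_rot: [-0.66, 0.751, -0.0, 0.0]
contact_force: [0.1, -0.9, -2.9]
gripper_width: 9.4
grasp_force: 58.8
```

Call:
arm_command:
  rows:
    - [[0,0,0],[0,0,0]]
    - [[0,0,0],[0,0,0]]
    - [[0,0,0],[0,0,0]]
    - [[0,0,0],[0,0,0]]
    - [[0,0,0],[0,0,0]]

```text
clock: 8.45
position: [504.4, -19.6, 123.1]
ee_rot: [-0.66, 0.751, -0.0, 0.0]
contact_force: [-0.1, 0.0, -3.3]
gripper_width: 9.3
grasp_force: 58.8
```

```bash
python3 - <<'E'
from h import *
plan([[505,-18.2,122,172.6],[505,-18.2,30,172.6]])
tray("blue",(505,-18),z0=104,cam="side",save="pics/s4.png");tray("blue",(505,-18),z0=104,cam="top",save="pics/t4.png")
a=cv2.imread("pics/s4.png")[130:290,280:440];b=cv2.imread("pics/t4.png")[190:310,270:430]
a=cv2.resize(a,(533,533));b=cv2.resize(b,None,fx=2.5,fy=2.5);c=np.zeros((533,790+143,3),np.uint8);c[:,:533]=a;c[:300,533:]=b;cv2.imwrite("pics/c4.png",c[:,:])
cv2.imwrite("pics/c4.png",cv2.resize(c,(790,451)))
E
```

```text
clk 8.4 pos [504.4 -19.6 123.1] yaw 172.6 w 9.3 gf 58.79683256149292
[505, -18.2, 122, 172.6] -> [-0.0057, -0.0015, 0.0044] [-0.0001, 0.0, 0.0002] mm 2 deg -0.0
[505, -18.2, 30, 172.6] -> [0.0, 0.0, 0.368] [0.0, 0.0, 0.0] mm 92 deg 0.0
blue 2654 (array([506.1, -17.6]), 234.8, 145.5, 83.2) 6.7
 fin top 75 (array([505.3, -15. ]), 31.0, 30.7, -49.9)
blue 1874 (array([502.3, -24.9]), 223.9, 139.2, 83.2) 6.9
 fin top 0
```

View pics/c4.png

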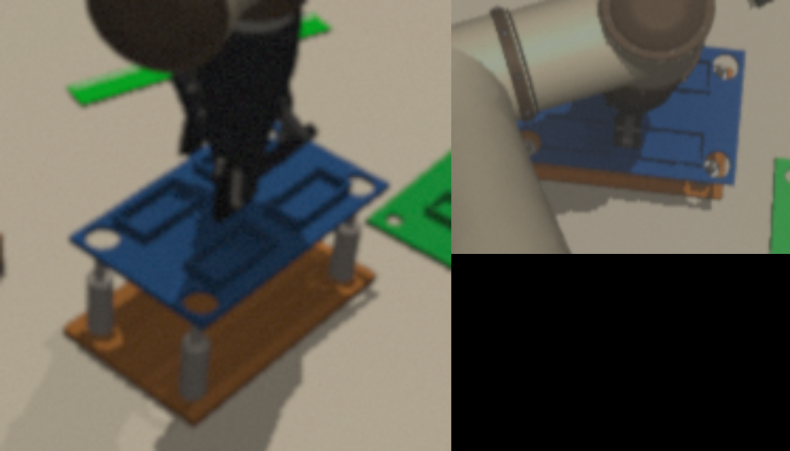

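Call:
arm_command:
  rows:
    - [[-0.005,0,0.04],[0,0,0]]
    - [[-0.005,0,0.08],[0,0,0]]
    - [[-0.005,0,0.12],[0,0,0]]
    - [[-0.005,0,0.15],[0,0,0]]
    - [[-0.005,0,0.17],[0,0,0]]

```text
clock: 9.05
position: [504.0, -18.5, 79.1]
ee_rot: [-0.66, 0.751, 0.0, -0.001]
contact_force: [0.2, 0.7, -2.7]
gripper_width: 9.0
grasp_force: 59.0
```

Call:
arm_command:
  rows:
    - [[0,0,0],[0,0,0]]
    - [[0,0,0],[0,0,0]]

```text
clock: 9.25
position: [504.7, -18.3, 80.4]
ee_rot: [-0.66, 0.751, -0.0, 0.0]
contact_force: [1.1, -0.1, -3.2]
gripper_width: 9.1
grasp_force: 58.9
```

Call:
arm_command:
  rows:
    - [[0,0,0.04],[0,0,0]]
    - [[0,0,0.08],[0,0,0]]
    - [[0,0,0.12],[0,0,0]]
    - [[0,0,0.16],[0,0,0]]
    - [[0,0,0.195],[0,0,0]]

```text
clock: 9.75
position: [504.2, -18.4, 30.4]
ee_rot: [-0.66, 0.751, 0.0, -0.001]
contact_force: [-0.5, -0.4, -3.0]
gripper_width: 9.1
grasp_force: 59.1
```

Call:
arm_command:
  rows:
    - [[0,0,0],[0,0,0]]
    - [[0,0,0],[0,0,0]]

```text
clock: 9.95
position: [504.5, -18.4, 31.4]
ee_rot: [-0.66, 0.751, 0.0, -0.0]
contact_force: [-0.7, 0.5, -2.1]
gripper_width: 9.2
grasp_force: 59.0
```

Call:
arm_command:
  rows:
    - [[0,0,0.01],[0,0,0]]
    - [[0,0,0.01],[0,0,0]]
    - [[0,0,0.01],[0,0,0]]

```text
clock: 10.25
position: [504.7, -18.3, 29.4]
ee_rot: [-0.66, 0.751, -0.0, 0.0]
contact_force: [0.7, 0.5, -2.1]
gripper_width: 9.4
grasp_force: 59.1
```

Call:
arm_command:
  rows:
    - [[0,0,0],[0,0,0]]
    - [[0,0,0],[0,0,0]]
    - [[0,0,0],[0,0,0]]
  grip: 0.5

```text
clock: 10.55
position: [504.8, -18.3, 29.5]
ee_rot: [-0.66, 0.751, -0.0, 0.0]
contact_force: [0.1, 0.3, -1.1]
gripper_width: 43.0
grasp_force: 0.0
```

Call:
arm_command:
  rows:
    - [[0,0,-0.1],[0,0,0]]
    - [[0,0,-0.3],[0,0,0]]
    - [[0,0,-0.5],[0,0,0]]
    - [[0,0,-0.7],[0,0,0]]
    - [[0,0,-0.9],[0,0,0]]

```text
clock: 11.05
position: [504.0, -18.5, 256.7]
ee_rot: [-0.66, 0.751, -0.0, 0.0]
contact_force: [0.5, 0.0, -0.5]
gripper_width: 42.7
grasp_force: 0.0
```

```bash
python3 - <<'E'
from h import *
tray("blue",(505,-18),z0=10,cam="wrist");tray("blue",(505,-18),z0=10,cam="side",save="pics/s5.png")
plan([[640,130,260,190]])
E
```

```text
blue 301 (array([512.5, -20.9]), 230.1, 138.6, 82.6) 13.7
 fin top 17 (array([511.1, -40.9]), 8.5, 0.7, -7.9)
blue 2615 (array([503.5, -15.2]), 234.3, 140.9, 82.7) 6.9
 fin top 65 (array([505.1, -17.4]), 46.2, 11.3, 82.5)
clk 11.2 pos [508.5 -18.1 262.5] yaw 172.7 w 42.7 gf 0.0
[640, 130, 260, 190] -> [-0.6542, -0.4463, 0.0202] [-0.0055, 0.0005, -0.096] mm 198 deg 17.3
```

Call:
arm_command:
  rows:
    - [[-0.654,-0.446,0.02],[0,0,-0.096]]
    - [[-0.654,-0.446,0.02],[0,0,-0.096]]
    - [[-0.654,-0.446,0.02],[0,0,-0.096]]
    - [[-0.654,-0.446,0.02],[0,0,-0.096]]
    - [[-0.654,-0.446,0.02],[0,0,-0.096]]

```text
clock: 11.65
position: [638.6, 133.5, 246.0]
ee_rot: [0.767, -0.642, -0.0, 0.001]
contact_force: [-0.9, -0.6, -1.1]
gripper_width: 43.1
grasp_force: 0.0
```

Call:
arm_command:
  rows:
    - [[0,0,0],[0,0,0]]
    - [[0,0,0],[0,0,0]]
    - [[0,0,0],[0,0,0]]
    - [[0,0,0],[0,0,0]]

```text
clock: 12.05
position: [635.6, 128.7, 250.1]
ee_rot: [0.765, -0.644, 0.0, -0.001]
contact_force: [-0.3, 0.1, -0.6]
gripper_width: 42.6
grasp_force: 0.0
```

```bash
cat >> h.py <<'E'
def tops(lo,hi,box,save=None,cam="wrist",nmin=60):
    im,P=cloud(cam)
    if save: cv2.imwrite(save,im)
    hs=cv2.cvtColor(im,cv2.COLOR_BGR2HSV); z=P[...,2]; x0,x1,y0,y1=box
    M=((z>lo)&(z<hi)&(P[...,0]>x0)&(P[...,0]<x1)&(P[...,1]>y0)&(P[...,1]<y1)).astype(np.uint8)
    nl,L=cv2.connectedComponents(M)
    for i in range(1,nl):
        m=L==i
        if m.sum()<nmin: continue
        v,u=np.nonzero(m); print(cam,m.sum(),rect(P[m][:,:2]),'z',round(np.median(z[m]),1),'hsv',np.median(hs[m],0),'px',int(u.mean()),int(v.mean()))
E
python3 - <<'E'
from h import *
tops(37,46,(590,840,-20,280),save="pics/w6.png")
plan([[650.7,206.3,140,203.6],[650.7,206.3,22,203.6]])
E
```

```text
wrist 2457 (array([774.2,  65.2]), 60.8, 24.1, -9.7) z 42.5 hsv [ 86. 173. 170.] px 155 97
wrist 2205 (array([692.7,  90.5]), 59.1, 24.3, -79.7) z 42.6 hsv [ 13. 175. 174.] px 252 146
wrist 1737 (array([650.6, 205.9]), 60.5, 24.4, -67.2) z 42.6 hsv [107. 124. 195.] px 281 282
wrist 408 (array([758. , 251.4]), 78.8, 21.3, -4.4) z 41.4 hsv [30. 26. 10.] px 163 310
clk 12.1 pos [635.7 128.7 250. ] yaw -170.1 w 43.1 gf 0.0
[650.7, 206.3, 140, 203.6] -> [-0.2953, -0.1118, 0.4401] [-0.0003, 0.0, -0.0763] mm 135 deg 13.7
[650.7, 206.3, 22, 203.6] -> [0.0, 0.0, 0.472] [0.0, 0.0, 0.0] mm 118 deg 0.0
```

View pics/w6.png

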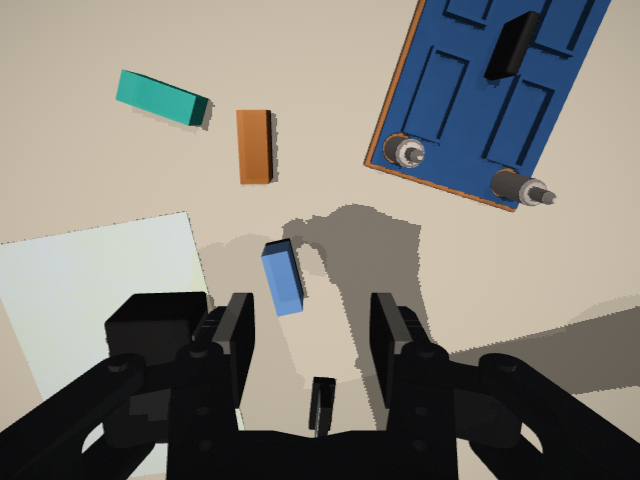

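Call:
arm_command:
  rows:
    - [[-0.295,-0.111,0.15],[0,0,-0.073]]
    - [[-0.295,-0.111,0.3],[0,0,-0.073]]
    - [[-0.295,-0.111,0.44],[0,0,-0.073]]
    - [[-0.295,-0.111,0.44],[0,0,-0.073]]
    - [[-0.295,-0.111,0.44],[0,0,-0.073]]

```text
clock: 12.6
position: [650.9, 206.3, 139.7]
ee_rot: [0.834, -0.551, 0.0, 0.001]
contact_force: [0.7, 0.2, 1.2]
gripper_width: 42.6
grasp_force: 0.0
```

Call:
arm_command:
  rows:
    - [[0,0,0],[0,0,0]]
    - [[0,0,0],[0,0,0]]
    - [[0,0,0],[0,0,0]]

```text
clock: 12.9
position: [651.6, 206.8, 141.7]
ee_rot: [0.834, -0.552, 0.001, -0.002]
contact_force: [-0.3, 0.0, 0.5]
gripper_width: 42.7
grasp_force: 0.0
```

```bash
python3 - <<'E'
from h import *
tops(37,46,(620,690,150,250),nmin=20)
plan([[650.6,206.1,20,203]])
E
```

```text
wrist 3839 (array([650. , 205.9]), 60.7, 23.8, -67.5) z 42.1 hsv [107. 120. 190.] px 315 236
clk 12.9 pos [651.4 206.8 141.2] yaw -157.0 w 42.6 gf 0.0
[650.6, 206.1, 20, 203] -> [0.0014, 0.0053, 0.4847] [-0.001, 0.0001, 0.0001] mm 121 deg -0.0
```

Call:
arm_command:
  rows:
    - [[0.0014,0.006,0.15],[0,0,0]]
    - [[0.0014,0.006,0.3],[0,0,0]]
    - [[0.0014,0.006,0.42],[0,0,0]]
    - [[0.0014,0.006,0.485],[0,0,0]]
    - [[0.0014,0.006,0.485],[0,0,0]]

```text
clock: 13.45
position: [647.8, 205.0, 15.2]
ee_rot: [0.834, -0.552, -0.001, 0.002]
contact_force: [0.5, -0.0, -0.0]
gripper_width: 43.0
grasp_force: 0.0
```

Call:
arm_command:
  rows:
    - [[0,0,0],[0,0,0]]
    - [[0,0,0],[0,0,0]]
    - [[0,0,0],[0,0,0]]
    - [[0,0,0],[0,0,0]]
    - [[0,0,0],[0,0,0]]
  grip: 0

```text
clock: 13.95
position: [650.3, 206.5, 19.6]
ee_rot: [0.834, -0.551, 0.001, -0.001]
contact_force: [-1.1, 0.3, 5.0]
gripper_width: 23.0
grasp_force: 61.4
```

```bash
python3 - <<'E'
from h import *
plan([[650,206,150,203],[548.6,24.3,150,172.6],[548.6,24.3,60,172.6]])
E
```

```text
clk 13.9 pos [650.3 206.5  19.6] yaw -156.9 w 23.0 gf 61.35080695152283
[650, 206, 150, 203] -> [0.0015, 0.0005, -0.5215] [-0.0009, 0.0, 0.0005] mm 130 deg -0.1
[548.6, 24.3, 150, 172.6] -> [0.5105, 0.6573, 0.0] [-0.0, -0.0, 0.1689] mm 208 deg -30.4
[548.6, 24.3, 60, 172.6] -> [0.0, 0.0, 0.36] [0.0, 0.0, 0.0] mm 90 deg -0.0
```

Call:
arm_command:
  rows:
    - [[0,0,-0.04],[0,0,0]]
    - [[0,0,-0.15],[0,0,0]]
    - [[0,0,-0.3],[0,0,0]]
    - [[0,0,-0.45],[0,0,0]]
    - [[0,0,-0.52],[0,0,0]]

```text
clock: 14.45
position: [650.8, 206.5, 152.5]
ee_rot: [0.834, -0.551, 0.002, -0.002]
contact_force: [0.8, -0.4, -0.2]
gripper_width: 22.9
grasp_force: 60.7
```

Call:
arm_command:
  rows:
    - [[0.1,0.13,0],[0,0,0.034]]
    - [[0.2,0.26,0],[0,0,0.068]]
    - [[0.31,0.4,0],[0,0,0.102]]
    - [[0.42,0.54,0],[0,0,0.136]]
    - [[0.51,0.657,0],[0,0,0.169]]

```text
clock: 14.95
position: [546.3, 22.5, 148.0]
ee_rot: [-0.658, 0.753, 0.0, -0.0]
contact_force: [0.3, -0.1, -1.8]
gripper_width: 22.9
grasp_force: 60.6
```

Call:
arm_command:
  rows:
    - [[0,0,0],[0,0,0]]
    - [[0,0,0.1],[0,0,0]]
    - [[0,0,0.2],[0,0,0]]
    - [[0,0,0.26],[0,0,0]]
    - [[0,0,0.26],[0,0,0]]

```text
clock: 15.45
position: [546.7, 24.3, 80.7]
ee_rot: [-0.66, 0.751, 0.001, -0.002]
contact_force: [0.7, 0.7, -0.5]
gripper_width: 23.2
grasp_force: 60.7
```

Call:
arm_command:
  rows:
    - [[0,0,0],[0,0,0]]
    - [[0,0,0],[0,0,0]]

```text
clock: 15.65
position: [549.3, 24.9, 84.0]
ee_rot: [-0.661, 0.751, -0.001, 0.001]
contact_force: [-0.7, 0.3, -1.5]
gripper_width: 22.7
grasp_force: 60.7
```

```bash
python3 - <<'E'
from h import *
plan([[548.6,24.3,60,172.6],[548.6,24.3,37,172.6]])
tray("blue",(505,-18),z0=10,save="pics/w7.png");tray("blue",(505,-18),z0=10,cam="top")
E
```

```text
clk 15.7 pos [549.3  24.9  84. ] yaw 172.7 w 22.7 gf 60.672805309295654
[548.6, 24.3, 60, 172.6] -> [0.0027, 0.0025, 0.0962] [-0.0007, 0.0002, 0.0005] mm 24 deg -0.1
[548.6, 24.3, 37, 172.6] -> [0.0, 0.0, 0.092] [0.0, 0.0, 0.0] mm 23 deg 0.0
blue 70116 (array([507.2,   0.7]), 185.5, 142.6, 82.5) 6.8
 fin top 2864 (array([521.7, -22.3]), 45.5, 43.8, -10.0)
blue 3203 (array([504.3, -20. ]), 230.2, 140.0, 82.7) 7.1
 fin top 84 (array([511.3, -10.6]), 63.7, 25.8, 56.3)
```

View pics/w7.png

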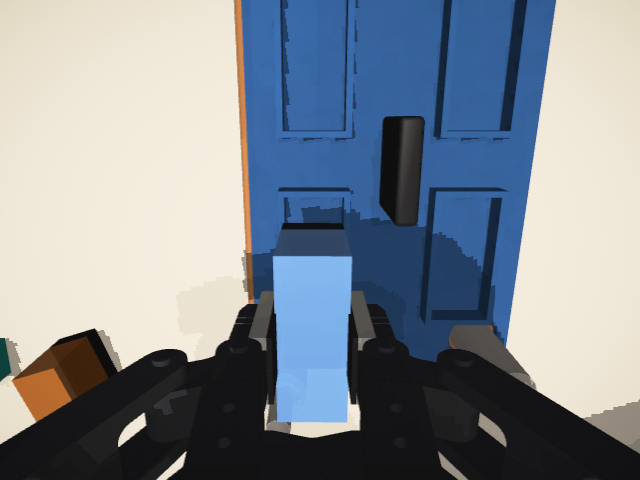

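The held blue block is centred over its pocket, between the fences at columns 280 and 352. The fin is at (402,170).

```bash
python3 - <<'E'
from h import *
im,P=cloud("wrist"); Q=P[105:230,365:440].reshape(-1,3); f=Q[(Q[:,2]>56)&(Q[:,2]<64)]; print('fin',len(f),rect(f[:,:2]),np.median(f[:,2]))
Q=P[:200,230:560].reshape(-1,3); f=Q[(Q[:,2]>25)&(Q[:,2]<31)]; 
ex=np.array([.9917,-.1288]);ey=np.array([.1288,.9917]);
g=(f[:,:2]-[504.7,-18.4]);u=g@ex; v=g@ey; hu=np.histogram(u,bins=np.arange(-60,61,2)); print('fence u',[(int(a),int(b)) for a,b in zip(hu[1],hu[0]) if b>60])
B=P[225:270,250:370].reshape(-1,3); b=B[(B[:,2]>95)&(B[:,2]<112)]; print('blk',len(b),rect(b[:,:2]))
plan([[548.6,24.3,60,172.6]])
E
```

```text
fin 2833 (array([505. , -19.5]), 43.5, 10.7, 82.6) 60.3428217541323
fence u [(-56, 377), (-54, 888), (-52, 271), (-50, 68), (-46, 68), (-44, 62), (-42, 63), (-38, 66), (-36, 63), (-34, 62), (-30, 63), (-28, 62), (-24, 405), (-22, 842), (-20, 111), (4, 173), (20, 374), (22, 693), (24, 63), (28, 63), (30, 62), (32, 65), (34, 62), (40, 64), (42, 61), (44, 66), (46, 62), (48, 62), (52, 467), (54, 618)]
blk 1932 (array([545.7,  -3.3]), 24.0, 5.4, -6.5)
clk 15.8 pos [548.9  24.7  83.9] yaw 172.7 w 22.7 gf 60.67267298698425
[548.6, 24.3, 60, 172.6] -> [0.0017, 0.001, 0.0955] [-0.0006, 0.0003, 0.0003] mm 24 deg -0.1
```

Call:
arm_command:
  rows:
    - [[0.001,0,0.05],[0,0,0]]
    - [[0.001,0,0.1],[0,0,0]]
    - [[0.001,0,0.14],[0,0,0]]
    - [[0.001,0,0.17],[0,0,0]]
    - [[0.001,0,0.178],[0,0,0]]

```text
clock: 16.3
position: [547.4, 23.9, 36.8]
ee_rot: [-0.66, 0.751, 0.001, -0.001]
contact_force: [0.2, -0.8, -1.4]
gripper_width: 22.8
grasp_force: 60.7
```

Call:
arm_command:
  rows:
    - [[0,0,0],[0,0,0]]
    - [[0,0,0.008],[0,0,0]]
    - [[0,0,0.008],[0,0,0]]

```text
clock: 16.6
position: [548.4, 24.2, 36.6]
ee_rot: [-0.66, 0.751, -0.0, 0.0]
contact_force: [-0.3, 0.4, -1.2]
gripper_width: 22.9
grasp_force: 60.7
```

Call:
arm_command:
  rows:
    - [[0,0,0.003],[0,0,0]]
    - [[0,0,0.003],[0,0,0]]
    - [[0,0,0.003],[0,0,0]]
    - [[0,0,0.003],[0,0,0]]
  grip: 0.5

```text
clock: 17.0
position: [548.4, 24.2, 35.9]
ee_rot: [-0.66, 0.751, -0.0, 0.0]
contact_force: [-0.0, 0.0, -0.3]
gripper_width: 42.5
grasp_force: 0.0
```

Call:
arm_command:
  rows:
    - [[0,0,-0.08],[0,0,0]]
    - [[0,0,-0.2],[0,0,0]]
    - [[0,0,-0.4],[0,0,0]]
    - [[0,0,-0.45],[0,0,0]]
    - [[0,0,-0.45],[0,0,0]]

```text
clock: 17.5
position: [549.8, 24.6, 151.1]
ee_rot: [-0.66, 0.751, -0.001, 0.003]
contact_force: [-0.7, 1.0, -0.6]
gripper_width: 42.7
grasp_force: 0.0
```

```bash
python3 - <<'E'
from h import *
plan([[692.7,90.5,145,190]])
E
```

```text
clk 17.5 pos [549.8  24.6 151.1] yaw 172.6 w 42.7 gf 0.0
[692.7, 90.5, 145, 190] -> [-0.3343, -0.5329, 0.0285] [-0.0021, 0.0006, -0.0964] mm 157 deg 17.4
```

Call:
arm_command:
  rows:
    - [[-0.08,-0.13,0],[0,0,-0.025]]
    - [[-0.16,-0.26,0],[0,0,-0.05]]
    - [[-0.25,-0.4,0.02],[0,0,-0.07]]
    - [[-0.332,-0.53,0.026],[0,0,-0.096]]
    - [[-0.332,-0.53,0.026],[0,0,-0.096]]

```text
clock: 18.0
position: [692.3, 91.1, 136.9]
ee_rot: [0.766, -0.643, -0.001, 0.002]
contact_force: [-0.4, -0.4, -0.8]
gripper_width: 43.0
grasp_force: 0.0
```

Call:
arm_command:
  rows:
    - [[0,0,0],[0,0,0]]
    - [[0,0,0],[0,0,0]]
    - [[0,0,0],[0,0,0]]
    - [[0,0,0],[0,0,0]]

```text
clock: 18.4
position: [689.7, 89.1, 142.2]
ee_rot: [0.765, -0.643, 0.0, -0.0]
contact_force: [-0.2, -0.0, -0.1]
gripper_width: 42.2
grasp_force: 0.0
```

```bash
python3 - <<'E'
from h import *
tops(37,46,(640,740,40,140),nmin=20)
plan([[692.7,90.5,20,190.2]])
E
```

```text
wrist 3766 (array([693.2,  90.5]), 60.3, 23.6, -79.8) z 42.7 hsv [ 13. 200. 136.] px 306 237
clk 18.4 pos [689.8  89.2 142.3] yaw -170.1 w 43.0 gf 0.0
[692.7, 90.5, 20, 190.2] -> [-0.0031, -0.012, 0.4893] [-0.0002, 0.0001, -0.0017] mm 122 deg 0.3
```

Call:
arm_command:
  rows:
    - [[-0.003,-0.013,0.13],[0,0,-0.0015]]
    - [[-0.003,-0.013,0.26],[0,0,-0.0015]]
    - [[-0.003,-0.013,0.38],[0,0,-0.0015]]
    - [[-0.003,-0.013,0.45],[0,0,-0.0015]]
    - [[-0.003,-0.013,0.488],[0,0,-0.0015]]

```text
clock: 18.95
position: [692.1, 90.3, 17.8]
ee_rot: [0.767, -0.642, -0.001, 0.001]
contact_force: [-0.3, -0.3, 0.0]
gripper_width: 42.7
grasp_force: 0.0
```

Call:
arm_command:
  rows:
    - [[0,0,0],[0,0,0]]
    - [[0,0,0],[0,0,0]]
    - [[0,0,0],[0,0,0]]
    - [[0,0,0],[0,0,0]]
    - [[0,0,0],[0,0,0]]
  grip: 0

```text
clock: 19.45
position: [693.6, 90.9, 20.4]
ee_rot: [0.767, -0.642, 0.0, -0.001]
contact_force: [0.4, -0.3, -2.0]
gripper_width: 22.6
grasp_force: 62.0
```

```bash
python3 - <<'E'
from h import *
plan([[692.7,90.5,150,190.2],[536.4,-71.4,150,172.6],[536.4,-71.4,84,172.6]])
E
```

```text
clk 19.4 pos [693.6  90.9  20.4] yaw -169.8 w 22.6 gf 61.98085069656372
[692.7, 90.5, 150, 190.2] -> [0.0009, 0.0033, -0.5183] [-0.0004, 0.0001, -0.0001] mm 130 deg 0.0
[536.4, -71.4, 150, 172.6] -> [0.5267, 0.73, 0.0] [-0.0, -0.0, 0.0978] mm 225 deg -17.6
[536.4, -71.4, 84, 172.6] -> [0.0, 0.0, 0.264] [0.0, 0.0, 0.0] mm 66 deg -0.0
```

Call:
arm_command:
  rows:
    - [[0,0,-0.04],[0,0,0]]
    - [[0,0,-0.15],[0,0,0]]
    - [[0,0,-0.3],[0,0,0]]
    - [[0,0,-0.45],[0,0,0]]
    - [[0,0,-0.52],[0,0,0]]

```text
clock: 19.95
position: [695.4, 91.1, 155.5]
ee_rot: [0.767, -0.641, 0.003, -0.003]
contact_force: [0.4, -0.2, -1.0]
gripper_width: 22.7
grasp_force: 62.1
```

Call:
arm_command:
  rows:
    - [[0.1,0.14,0],[0,0,0.02]]
    - [[0.21,0.29,0],[0,0,0.04]]
    - [[0.32,0.44,0],[0,0,0.06]]
    - [[0.43,0.6,0],[0,0,0.08]]
    - [[0.526,0.733,0],[0,0,0.098]]

```text
clock: 20.45
position: [534.3, -72.4, 150.7]
ee_rot: [-0.659, 0.752, -0.0, 0.0]
contact_force: [0.6, -0.6, -1.1]
gripper_width: 22.7
grasp_force: 62.2
```

Call:
arm_command:
  rows:
    - [[0,0,0],[0,0,0]]
    - [[0,0,0.1],[0,0,0]]
    - [[0,0,0.2],[0,0,0]]
    - [[0,0,0.26],[0,0,0]]
    - [[0,0,0.26],[0,0,0]]

```text
clock: 20.95
position: [535.1, -71.0, 83.3]
ee_rot: [-0.66, 0.752, 0.001, -0.002]
contact_force: [-0.5, -0.2, -1.4]
gripper_width: 22.8
grasp_force: 62.2
```

Call:
arm_command:
  rows:
    - [[0,0,0],[0,0,0]]
    - [[0,0,0],[0,0,0]]
    - [[0,0,0],[0,0,0]]
    - [[0,0,0],[0,0,0]]

```text
clock: 21.35
position: [536.7, -71.0, 85.5]
ee_rot: [-0.66, 0.751, -0.0, 0.001]
contact_force: [0.9, -0.6, -0.7]
gripper_width: 22.8
grasp_force: 62.2
```

```bash
python3 - <<'E'
from h import *
plan([[536.4,-70.9,37,172.6]])
im,P=cloud("wrist"); cv2.imwrite("pics/w8.png",im)
b=P[215:270,250:370].reshape(-1,3); b=b[(b[:,2]>95)&(b[:,2]<112)]; print('blk',len(b),rect(b[:,:2]))
E
```

```text
clk 21.4 pos [536.7 -71.   85.5] yaw 172.6 w 22.8 gf 62.195645570755005
[536.4, -70.9, 37, 172.6] -> [0.0, 0.0016, 0.1939] [-0.0005, 0.0001, -0.0002] mm 48 deg 0.0
blk 1948 (array([533.5, -98.8]), 24.2, 5.1, -7.3)
```

View pics/w8.png

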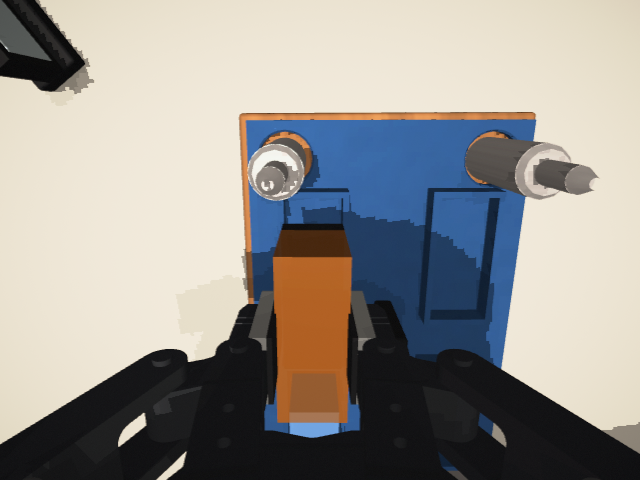

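The amber block at (312,330) is lined up with its pocket, and the blue block stands behind it at (313,428). Lowering now.

Call:
arm_command:
  rows:
    - [[0,0.001,0.05],[0,0,0]]
    - [[0,0.001,0.1],[0,0,0]]
    - [[0,0.001,0.14],[0,0,0]]
    - [[0,0.001,0.17],[0,0,0]]
    - [[0,0.001,0.185],[0,0,0]]

```text
clock: 21.9
position: [535.3, -71.1, 36.9]
ee_rot: [-0.66, 0.752, 0.001, -0.001]
contact_force: [0.7, 0.1, -0.3]
gripper_width: 22.8
grasp_force: 62.2
```

Call:
arm_command:
  rows:
    - [[0,0,0],[0,0,0]]
    - [[0,0,0.01],[0,0,0]]
    - [[0,0,0.01],[0,0,0]]
    - [[0,0,0.01],[0,0,0]]

```text
clock: 22.3
position: [536.2, -71.0, 36.2]
ee_rot: [-0.66, 0.752, -0.0, 0.0]
contact_force: [1.1, 1.1, -1.0]
gripper_width: 22.8
grasp_force: 62.2
```

Call:
arm_command:
  rows:
    - [[0,0,0.002],[0,0,0]]
    - [[0,0,0.002],[0,0,0]]
    - [[0,0,0.002],[0,0,0]]
    - [[0,0,0.002],[0,0,0]]
  grip: 0.5

```text
clock: 22.7
position: [536.1, -71.0, 35.6]
ee_rot: [-0.66, 0.752, -0.0, 0.0]
contact_force: [-0.5, -1.0, 0.6]
gripper_width: 42.7
grasp_force: 0.0
```

Call:
arm_command:
  rows:
    - [[0,0,-0.08],[0,0,0]]
    - [[0,0,-0.25],[0,0,0]]
    - [[0,0,-0.45],[0,0,0]]
    - [[0,0,-0.65],[0,0,0]]
    - [[0,0,-0.8],[0,0,0]]

```text
clock: 23.2
position: [536.6, -71.1, 239.2]
ee_rot: [-0.66, 0.751, -0.001, 0.002]
contact_force: [1.3, -0.4, 0.2]
gripper_width: 42.4
grasp_force: 0.0
```

```bash
python3 - <<'E'
from h import *
plan([[480,-150,250,140],[430,-225,260,110],[385,-299,260,84]])
tray("green",(379.5,-299.5),cam="side"); tray("green",(379.5,-299.5),cam="top")
print(arm.read_state()['joints'])
E
```

```text
clk 23.2 pos [536.6 -71.1 239.2] yaw 172.6 w 42.4 gf 0.0
[480, -150, 250, 140] -> [0.3422, 0.1835, -0.0441] [-0.0013, 0.0006, 0.181] mm 98 deg -32.6
[430, -225, 260, 110] -> [0.3584, -0.0396, -0.04] [0.0, 0.0, 0.1667] mm 91 deg -30.0
[385, -299, 260, 84] -> [0.2704, -0.2166, 0.0] [0.0, 0.0, 0.1444] mm 87 deg -26.0
green 2410 (array([ 380.1, -297.9]), 236.6, 141.9, 84.2) 7.2
 fin top 68 (array([ 380.6, -297.4]), 49.8, 14.7, -6.6)
green 5250 (array([ 378.5, -301.6]), 234.4, 141.0, 84.0) 7.0
 fin top 100 (array([ 380.3, -301.5]), 48.3, 11.4, -8.3)
[ 0.16828944  0.23185501 -0.18492705  0.00226261 -1.14026623 -0.29834165]
```

Call:
arm_command:
  rows:
    - [[0.342,0.183,-0.044],[0,0,0.181]]
    - [[0.342,0.183,-0.044],[0,0,0.181]]
    - [[0.342,0.183,-0.044],[0,0,0.181]]
    - [[0.342,0.183,-0.044],[0,0,0.181]]
    - [[0.342,0.183,-0.044],[0,0,0.181]]

```text
clock: 23.8
position: [478.9, -150.2, 245.9]
ee_rot: [-0.422, 0.907, 0.0, -0.0]
contact_force: [0.3, 0.3, -0.6]
gripper_width: 42.9
grasp_force: 0.0
```

Call:
arm_command:
  rows:
    - [[0.358,-0.04,-0.04],[0,0,0.167]]
    - [[0.358,-0.04,-0.04],[0,0,0.167]]
    - [[0.358,-0.04,-0.04],[0,0,0.167]]
    - [[0.358,-0.04,-0.04],[0,0,0.167]]
    - [[0.358,-0.04,-0.04],[0,0,0.167]]

```text
clock: 24.3
position: [429.4, -224.9, 255.9]
ee_rot: [-0.174, 0.985, 0.0, -0.0]
contact_force: [0.4, 0.3, -0.2]
gripper_width: 42.8
grasp_force: 0.0
```

Call:
arm_command:
  rows:
    - [[0.27,-0.217,0],[0,0,0.144]]
    - [[0.27,-0.217,0],[0,0,0.144]]
    - [[0.27,-0.217,0],[0,0,0.144]]
    - [[0.27,-0.217,0],[0,0,0.144]]
    - [[0.27,-0.217,0],[0,0,0.144]]

```text
clock: 24.8
position: [384.9, -298.5, 256.1]
ee_rot: [0.05, 0.999, 0.0, -0.0]
contact_force: [0.0, 0.4, 0.2]
gripper_width: 42.8
grasp_force: 0.0
```

Call:
arm_command:
  rows:
    - [[0,0,0],[0,0,0]]
    - [[0,0,0],[0,0,0]]
    - [[0,0,0],[0,0,0]]

```text
clock: 25.1
position: [385.0, -298.4, 256.4]
ee_rot: [0.051, 0.999, 0.0, -0.0]
contact_force: [-0.3, -0.0, 0.1]
gripper_width: 42.6
grasp_force: 0.0
```

```bash
python3 - <<'E'
from h import *
tray("green",(379.5,-299.5))
tops(50,62,(430,580,-120,80),cam="side",save="pics/s9.png",nmin=20)
tops(50,62,(430,580,-120,80),cam="top",save="pics/t9.png",nmin=20)
plan([[379.5,-299.5,80,84],[379.5,-299.5,19,84]])
a=cv2.imread("pics/s9.png")[160:290,290:430]; cv2.imwrite("pics/c9.png",cv2.resize(a,None,fx=4,fy=4))
E
```

```text
green 33443 (array([ 379.7, -301. ]), 233.9, 142.5, 84.0) 6.7
 fin top 689 (array([ 379. , -300.9]), 48.8, 9.5, -5.9)
side 245 (array([537. , -77.6]), 83.5, 32.5, -88.5) z 58.1 hsv [ 15. 212. 112.] px 361 204
side 36 (array([ 441.5, -102.5]), 22.2, 15.3, 16.3) z 55.6 hsv [17.  33.5 64. ] px 401 214
side 242 (array([548.9,  25.5]), 62.3, 28.3, 82.4) z 57.9 hsv [106.  130.5 147.5] px 334 224
side 82 (array([505.5, -17.1]), 44.5, 12.3, 84.3) z 59.0 hsv [98.  61.5 26.5] px 360 221
top 247 (array([549.1,  22.8]), 59.4, 25.2, 82.5) z 58.6 hsv [107. 107. 161.] px 331 224
top 262 (array([536.5, -72. ]), 60.1, 25.4, 81.3) z 58.5 hsv [ 13. 155. 139.] px 372 229
top 66 (array([505.1, -19.9]), 42.7, 10.7, 83.3) z 59.7 hsv [75. 11. 57.] px 349 243
clk 25.2 pos [ 384.8 -298.6  256.4] yaw 84.0 w 42.8 gf 0.0
[379.5, -299.5, 80, 84] -> [0.0207, -0.0057, 0.7056] [-0.0, 0.0, 0.0003] mm 176 deg -0.0
[379.5, -299.5, 19, 84] -> [0.0, 0.0, 0.244] [0.0, 0.0, 0.0] mm 61 deg 0.0
```

View pics/c9.png

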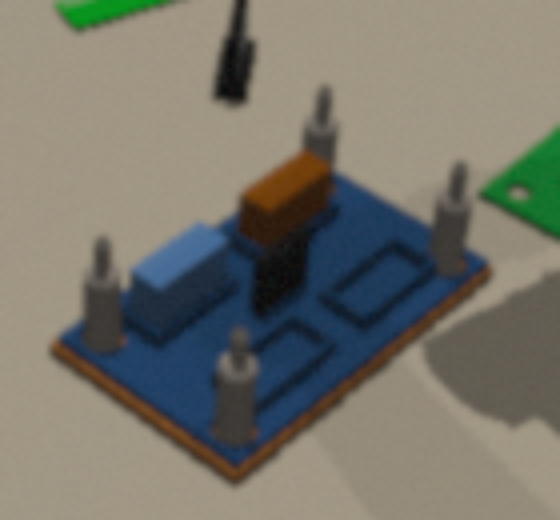

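Both blocks stand seated in the blue tray, blue at (180,285) and amber at (288,205), with their tops at 58 mm. Next is the green tray.

Call:
arm_command:
  rows:
    - [[0.021,-0.008,0.18],[0,0,0]]
    - [[0.021,-0.008,0.36],[0,0,0]]
    - [[0.021,-0.008,0.54],[0,0,0]]
    - [[0.021,-0.008,0.66],[0,0,0]]
    - [[0.021,-0.008,0.72],[0,0,0]]

```text
clock: 25.75
position: [377.5, -299.5, 73.5]
ee_rot: [0.052, 0.999, 0.001, -0.002]
contact_force: [-0.8, 0.5, 0.5]
gripper_width: 42.7
grasp_force: 0.0
```

Call:
arm_command:
  rows:
    - [[0,0,0],[0,0,0]]
    - [[0,0,0.09],[0,0,0]]
    - [[0,0,0.17],[0,0,0]]
    - [[0,0,0.225],[0,0,0]]
    - [[0,0,0.225],[0,0,0]]

```text
clock: 26.25
position: [379.0, -300.2, 19.8]
ee_rot: [0.052, 0.999, 0.0, -0.001]
contact_force: [-0.7, 0.0, 0.6]
gripper_width: 42.7
grasp_force: 0.0
```

```bash
python3 - <<'E'
from h import *
plan([[379.4,-300.3,19,84]])
E
```

```text
clk 26.2 pos [ 379.  -300.2   19.8] yaw 84.0 w 42.7 gf 0.0
[379.4, -300.3, 19, 84] -> [-0.0015, -0.0003, 0.003] [0.0001, -0.0005, 0.0] mm 1 deg -0.0
```

Call:
arm_command:
  rows:
    - [[0,0,0],[0,0,0]]
    - [[0,0,0],[0,0,0]]
    - [[0,0,0],[0,0,0]]
    - [[0,0,0],[0,0,0]]
    - [[0,0,0],[0,0,0]]
  grip: 0

```text
clock: 26.75
position: [380.4, -300.7, 21.6]
ee_rot: [0.052, 0.999, -0.001, 0.001]
contact_force: [0.5, 1.1, 7.3]
gripper_width: 9.3
grasp_force: 59.7
```

Call:
arm_command:
  rows:
    - [[0,0,-0.02],[0,0,0]]
    - [[0,0,-0.07],[0,0,0]]
    - [[0,0,-0.17],[0,0,0]]
    - [[0,0,-0.3],[0,0,0]]
    - [[0,0,-0.4],[0,0,0]]

```text
clock: 27.25
position: [378.7, -300.0, 121.3]
ee_rot: [0.053, 0.999, 0.0, -0.0]
contact_force: [-0.4, 0.3, -5.0]
gripper_width: 9.0
grasp_force: 58.9
```

Call:
arm_command:
  rows:
    - [[0,0,-0.1],[0,0,0]]
    - [[0,0,-0.2],[0,0,0]]
    - [[0,0,-0.26],[0,0,0]]
    - [[0,0,-0.26],[0,0,0]]
    - [[0,0,-0.26],[0,0,0]]

```text
clock: 27.75
position: [378.2, -299.6, 184.2]
ee_rot: [0.053, 0.999, 0.001, -0.001]
contact_force: [-0.4, 0.0, -4.2]
gripper_width: 9.2
grasp_force: 58.9
```

```bash
python3 - <<'E'
from h import *
plan([[445,-155,182,83.5],[504.8,-18.6,182,82.6]])
E
```

```text
clk 27.8 pos [ 378.2 -299.6  184.2] yaw 84.0 w 9.2 gf 58.88402760028839
[445, -155, 182, 83.5] -> [-0.2047, 0.6032, 0.0093] [0.0005, -0.0005, 0.0025] mm 159 deg -0.5
[504.8, -18.6, 182, 82.6] -> [-0.1759, 0.5692, 0.0] [0.0, 0.0, 0.005] mm 149 deg -0.9
```

Call:
arm_command:
  rows:
    - [[-0.04,0.12,0],[0,0,0]]
    - [[-0.08,0.24,0],[0,0,0.001]]
    - [[-0.12,0.36,0],[0,0,0.002]]
    - [[-0.165,0.48,0],[0,0,0.0025]]
    - [[-0.205,0.603,0],[0,0,0.0025]]

```text
clock: 28.25
position: [445.1, -154.4, 183.2]
ee_rot: [0.057, 0.998, 0.0, -0.002]
contact_force: [0.2, -0.6, -3.5]
gripper_width: 9.1
grasp_force: 59.2
```

Call:
arm_command:
  rows:
    - [[-0.04,0.13,0],[0,0,0.001]]
    - [[-0.08,0.26,0],[0,0,0.002]]
    - [[-0.12,0.39,0],[0,0,0.003]]
    - [[-0.16,0.5,0],[0,0,0.004]]
    - [[-0.176,0.569,0],[0,0,0.005]]

```text
clock: 28.75
position: [505.5, -17.6, 183.0]
ee_rot: [0.064, 0.998, -0.0, -0.002]
contact_force: [-0.6, -0.3, -3.7]
gripper_width: 8.6
grasp_force: 59.2
```

Call:
arm_command:
  rows:
    - [[0,0,0.05],[0,0,0]]
    - [[0,0,0.12],[0,0,0]]
    - [[0,0,0.2],[0,0,0]]
    - [[0,0,0.2],[0,0,0]]
    - [[0,0,0.2],[0,0,0]]

```text
clock: 29.25
position: [505.0, -19.6, 134.1]
ee_rot: [0.064, 0.998, -0.001, -0.001]
contact_force: [1.3, 0.6, -4.1]
gripper_width: 9.1
grasp_force: 59.1
```

Call:
arm_command:
  rows:
    - [[0,0,0],[0,0,0]]
    - [[0,0,0],[0,0,0]]
    - [[0,0,0],[0,0,0]]
    - [[0,0,0],[0,0,0]]
    - [[0,0,0],[0,0,0]]

```text
clock: 29.75
position: [505.7, -19.3, 135.4]
ee_rot: [0.064, 0.998, 0.0, 0.0]
contact_force: [0.5, -0.8, -3.4]
gripper_width: 9.0
grasp_force: 59.1
```

```bash
python3 - <<'E'
from h import *
plan([[504.8,-18.6,122,82.6]])
z0=arm.read_state()['position'][2]-20.5
tray("green",(505,-18),z0=z0,cam="side",save="pics/s10.png");tray("green",(505,-18),z0=z0,cam="wrist",save="pics/w10.png");tray("blue",(505,-18),z0=10,cam="side")
a=cv2.imread("pics/s10.png")[130:280,290:440]; b=cv2.imread("pics/w10.png")
cv2.imwrite("pics/c10.png",np.hstack([cv2.resize(a,(400,400)),cv2.resize(b,(400,400))]))
E
```

```text
clk 29.8 pos [505.7 -19.3 135.4] yaw 82.6 w 9.0 gf 59.10465896129608
[504.8, -18.6, 122, 82.6] -> [0.0042, 0.0023, 0.0537] [0.0001, 0.0002, 0.0002] mm 13 deg -0.0
green 3236 (array([504.8, -17.1]), 238.5, 142.5, 82.6) 5.7
 fin top 75 (array([497.4,  -8.1]), 35.2, 23.1, 55.3)
green 133084 (array([505.8, -19.5]), 235.9, 142.8, 82.6) 5.4
 fin top 5499 (array([504.6, -17.3]), 48.6, 33.3, 16.9)
blue 1633 (array([504.2, -15. ]), 233.9, 140.0, 82.8) 6.9
 fin top 0
```

View pics/c10.png

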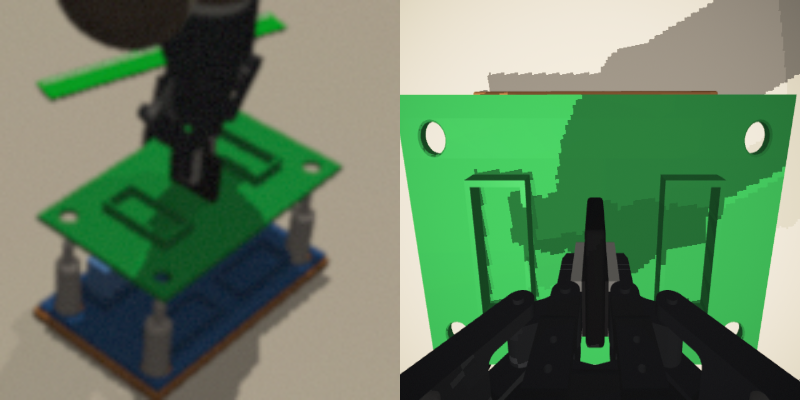

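Call:
arm_command:
  rows:
    - [[0.0036,0.004,0.03],[0,0,0]]
    - [[0.0036,0.004,0.06],[0,0,0]]
    - [[0.0036,0.004,0.085],[0,0,0]]
    - [[0.0036,0.004,0.105],[0,0,0]]
    - [[0.0036,0.004,0.12],[0,0,0]]

```text
clock: 30.4
position: [504.7, -18.2, 104.3]
ee_rot: [0.064, 0.998, -0.0, -0.0]
contact_force: [-0.4, -0.0, -4.2]
gripper_width: 8.9
grasp_force: 59.3
```

Call:
arm_command:
  rows:
    - [[0,0,0],[0,0,0]]
    - [[0,0,0],[0,0,0]]

```text
clock: 30.6
position: [505.1, -18.2, 105.2]
ee_rot: [0.064, 0.998, -0.0, 0.0]
contact_force: [-0.1, 0.0, -3.5]
gripper_width: 9.0
grasp_force: 59.3
```

Call:
arm_command:
  rows:
    - [[0,0,0.02],[0,0,0]]
    - [[0,0,0.04],[0,0,0]]
    - [[0,0,0.055],[0,0,0]]
    - [[0,0,0.062],[0,0,0]]
    - [[0,0,0.062],[0,0,0]]

```text
clock: 31.1
position: [504.9, -18.2, 89.8]
ee_rot: [0.064, 0.998, -0.0, 0.0]
contact_force: [0.9, 0.0, -3.6]
gripper_width: 8.6
grasp_force: 59.3
```

Call:
arm_command:
  rows:
    - [[0,0,0.005],[0,0,0]]
    - [[0,0,0.005],[0,0,0]]
    - [[0,0,0.005],[0,0,0]]

```text
clock: 31.4
position: [505.1, -18.2, 89.6]
ee_rot: [0.064, 0.998, -0.0, 0.0]
contact_force: [-5.2, 0.9, 5.7]
gripper_width: 8.8
grasp_force: 60.6
```

Call:
arm_command:
  rows:
    - [[0,0,0],[0,0,0]]
    - [[0,0,0],[0,0,0]]
    - [[0,0,0],[0,0,0]]
    - [[0,0,0],[0,0,0]]
  grip: 0.5

```text
clock: 31.8
position: [505.2, -18.2, 88.4]
ee_rot: [0.064, 0.998, 0.0, 0.0]
contact_force: [-0.7, -0.2, -0.9]
gripper_width: 42.5
grasp_force: 0.0
```

Call:
arm_command:
  rows:
    - [[0,0,-0.06],[0,0,0]]
    - [[0,0,-0.2],[0,0,0]]
    - [[0,0,-0.4],[0,0,0]]
    - [[0,0,-0.6],[0,0,0]]
    - [[0,0,-0.6],[0,0,0]]

```text
clock: 32.3
position: [509.2, -17.8, 246.2]
ee_rot: [0.064, 0.998, 0.001, 0.008]
contact_force: [0.1, 0.4, -0.1]
gripper_width: 42.5
grasp_force: 0.0
```

Call:
arm_command:
  rows:
    - [[0,0,0],[0,0,0]]
    - [[0,0,0],[0,0,0]]
    - [[0,0,0],[0,0,0]]

```text
clock: 32.6
position: [504.1, -18.4, 236.8]
ee_rot: [0.064, 0.998, -0.0, -0.002]
contact_force: [0.3, 0.3, -0.3]
gripper_width: 42.6
grasp_force: 0.0
```

```bash
python3 - <<'E'
from h import *
tray("green",(505,-18),z0=68);tray("green",(505,-18),z0=68,cam="side")
plan([[580,-110,230,55],[640,-195,200,28.5]])
tops(44,54,(540,720,-260,-140),cam="side",nmin=20);tops(44,54,(540,640,300,400),cam="side",nmin=20)
E
```

```text
green 51527 (array([504.9, -18.3]), 234.3, 142.5, 82.7) 6.8
 fin top 1115 (array([504.2, -18.3]), 49.3, 9.7, -7.7)
green 3330 (array([504. , -15.4]), 235.9, 141.9, 82.5) 6.8
 fin top 86 (array([504.1, -15.4]), 49.5, 13.6, -11.1)
clk 32.7 pos [504.4 -18.3 237.1] yaw 82.6 w 42.9 gf 0.0
[580, -110, 230, 55] -> [-0.3469, -0.3249, 0.0277] [-0.0005, -0.0007, 0.1535] mm 119 deg -27.6
[640, -195, 200, 28.5] -> [-0.3916, -0.1409, 0.12] [0.0, 0.0, 0.1472] mm 108 deg -26.5
side 61 (array([ 662.5, -199.4]), 62.3, 10.5, -62.5) z 50.4 hsv [20. 36. 53.] px 348 164
side 171 (array([586.4, 353.9]), 60.8, 12.8, -85.2) z 49.9 hsv [21. 31. 40.] px 222 306
```

Call:
arm_command:
  rows:
    - [[-0.347,-0.325,0.028],[0,0,0.1535]]
    - [[-0.347,-0.325,0.028],[0,0,0.1535]]
    - [[-0.347,-0.325,0.028],[0,0,0.1535]]
    - [[-0.347,-0.325,0.028],[0,0,0.1535]]
    - [[-0.347,-0.325,0.028],[0,0,0.1535]]

```text
clock: 33.3
position: [580.6, -110.6, 230.2]
ee_rot: [0.301, 0.954, -0.0, -0.001]
contact_force: [-0.3, 1.8, 0.4]
gripper_width: 42.7
grasp_force: 0.0
```

Call:
arm_command:
  rows:
    - [[-0.392,-0.141,0.12],[0,0,0.147]]
    - [[-0.392,-0.141,0.12],[0,0,0.147]]
    - [[-0.392,-0.141,0.12],[0,0,0.147]]
    - [[-0.392,-0.141,0.12],[0,0,0.147]]
    - [[-0.392,-0.141,0.12],[0,0,0.147]]

```text
clock: 33.8
position: [640.3, -194.4, 201.4]
ee_rot: [0.509, 0.861, -0.0, -0.0]
contact_force: [-0.2, 0.1, 0.2]
gripper_width: 43.1
grasp_force: 0.0
```

Call:
arm_command:
  rows:
    - [[0,0,0],[0,0,0]]
    - [[0,0,0],[0,0,0]]
    - [[0,0,0],[0,0,0]]
    - [[0,0,0],[0,0,0]]

```text
clock: 34.2
position: [640.6, -194.4, 202.0]
ee_rot: [0.51, 0.86, 0.0, 0.0]
contact_force: [-0.6, 0.2, -0.0]
gripper_width: 43.0
grasp_force: 0.0
```

```bash
python3 - <<'E'
from h import *
tops(45,54,(600,720,-260,-140),save="pics/w11.png",nmin=40)
plan([[662.6,-201.8,80,28.5],[662.6,-201.8,19,28.5]])
E
```

```text
wrist 1163 (array([ 662.3, -203.2]), 60.6, 11.1, -62.0) z 50.4 hsv [15. 21. 45.] px 331 240
clk 34.2 pos [ 640.6 -194.6  201.8] yaw 28.6 w 43.1 gf 0.0
[662.6, -201.8, 80, 28.5] -> [-0.0672, 0.0632, 0.4874] [0.0002, 0.0001, 0.0005] mm 124 deg -0.1
[662.6, -201.8, 19, 28.5] -> [0.0, 0.0, 0.244] [0.0, 0.0, 0.0] mm 61 deg 0.0
```

View pics/w11.png

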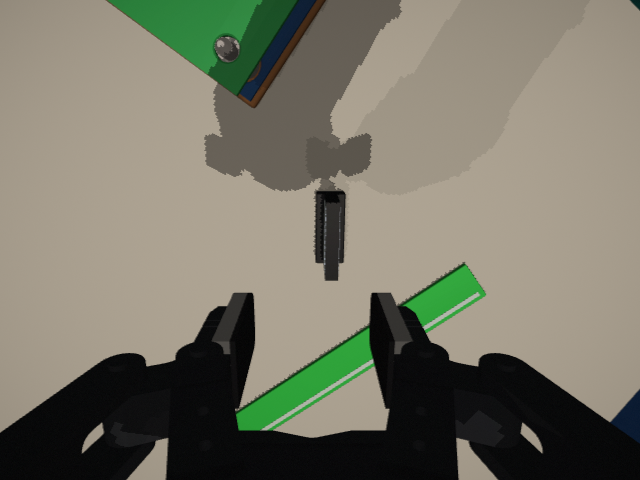

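The mirror stands at (331,235), clear of the ruler, whose near edge is at about (370,330).

Call:
arm_command:
  rows:
    - [[-0.069,0.062,0.14],[0,0,0.002]]
    - [[-0.069,0.062,0.28],[0,0,0.002]]
    - [[-0.069,0.062,0.4],[0,0,0.002]]
    - [[-0.069,0.062,0.48],[0,0,0.002]]
    - [[-0.069,0.062,0.488],[0,0,0.002]]

```text
clock: 34.75
position: [660.3, -202.3, 75.6]
ee_rot: [0.514, 0.858, -0.001, -0.003]
contact_force: [-0.6, 1.1, 0.0]
gripper_width: 42.3
grasp_force: 0.0
```

Call:
arm_command:
  rows:
    - [[0,0,0],[0,0,0]]
    - [[0,0,0.09],[0,0,0]]
    - [[0,0,0.17],[0,0,0]]
    - [[0,0,0.23],[0,0,0]]
    - [[0,0,0.23],[0,0,0]]

```text
clock: 35.25
position: [661.7, -202.6, 20.8]
ee_rot: [0.514, 0.858, -0.0, -0.001]
contact_force: [-0.8, 0.6, -1.0]
gripper_width: 42.6
grasp_force: 0.0
```

```bash
python3 - <<'E'
from h import *
plan([[662.4,-202.4,21,28.2]])
E
```

```text
clk 35.2 pos [ 661.7 -202.6   20.8] yaw 28.2 w 42.6 gf 0.0
[662.4, -202.4, 21, 28.2] -> [-0.0006, 0.0028, -0.0009] [-0.0006, -0.0005, -0.0001] mm 1 deg 0.0
```

Call:
arm_command:
  rows:
    - [[0,0.002,0],[0,0,0]]
    - [[0,0.002,0],[0,0,0]]
    - [[0,0.002,0],[0,0,0]]
    - [[0,0.002,0],[0,0,0]]
    - [[0,0.002,0],[0,0,0]]
  grip: 0

```text
clock: 35.75
position: [663.8, -202.6, 23.3]
ee_rot: [0.513, 0.858, 0.0, 0.001]
contact_force: [0.2, 1.0, 4.6]
gripper_width: 8.7
grasp_force: 61.8
```

```bash
python3 - <<'E'
from h import *
plan([[662.4,-202.4,190,28.2],[590,-140,190,55],[497.5,-75.8,190,82.6],[497.5,-75.8,130,82.6]])
E
```

```text
clk 35.8 pos [ 663.8 -202.6   23.3] yaw 28.2 w 8.7 gf 61.76501154899597
[662.4, -202.4, 190, 28.2] -> [0.0022, -0.0034, -0.667] [0.0006, 0.0005, 0.0001] mm 167 deg -0.0
[590, -140, 190, 55] -> [0.3568, -0.1373, 0.0] [0.0, 0.0, -0.1489] mm 96 deg 26.8
[497.5, -75.8, 190, 82.6] -> [0.4504, -0.0019, 0.0] [0.0, 0.0, -0.1533] mm 113 deg 27.6
[497.5, -75.8, 130, 82.6] -> [0.0, 0.0, 0.24] [0.0, 0.0, 0.0] mm 60 deg -0.0
```

Call:
arm_command:
  rows:
    - [[0,0,-0.04],[0,0,0]]
    - [[0,0,-0.15],[0,0,0]]
    - [[0,0,-0.32],[0,0,0]]
    - [[0,0,-0.5],[0,0,0]]
    - [[0,0,-0.667],[0,0,0]]

```text
clock: 36.25
position: [662.5, -202.5, 190.8]
ee_rot: [0.514, 0.858, -0.0, -0.0]
contact_force: [1.6, -0.2, -1.7]
gripper_width: 8.4
grasp_force: 61.1
```

Call:
arm_command:
  rows:
    - [[0.07,-0.03,0],[0,0,-0.03]]
    - [[0.14,-0.055,0],[0,0,-0.06]]
    - [[0.21,-0.08,0],[0,0,-0.09]]
    - [[0.29,-0.11,0],[0,0,-0.12]]
    - [[0.357,-0.137,0],[0,0,-0.149]]

```text
clock: 36.75
position: [589.3, -139.4, 188.8]
ee_rot: [0.299, 0.954, 0.0, -0.0]
contact_force: [0.0, 1.3, -1.2]
gripper_width: 8.8
grasp_force: 61.1
```

Call:
arm_command:
  rows:
    - [[0.09,0,0],[0,0,-0.03]]
    - [[0.18,0,0],[0,0,-0.06]]
    - [[0.27,0,0],[0,0,-0.09]]
    - [[0.36,-0.001,0],[0,0,-0.12]]
    - [[0.45,-0.002,0],[0,0,-0.153]]

```text
clock: 37.25
position: [496.9, -75.5, 188.8]
ee_rot: [0.063, 0.998, 0.0, -0.0]
contact_force: [0.4, -0.7, -1.0]
gripper_width: 8.8
grasp_force: 61.1
```

Call:
arm_command:
  rows:
    - [[0,0,0],[0,0,0]]
    - [[0,0,0.08],[0,0,0]]
    - [[0,0,0.16],[0,0,0]]
    - [[0,0,0.22],[0,0,0]]
    - [[0,0,0.22],[0,0,0]]

```text
clock: 37.75
position: [496.8, -76.2, 131.8]
ee_rot: [0.066, 0.998, -0.0, -0.002]
contact_force: [-0.0, 0.1, -0.9]
gripper_width: 8.9
grasp_force: 61.0
```

Call:
arm_command:
  rows:
    - [[0,0,0],[0,0,0]]
    - [[0,0,0],[0,0,0]]
    - [[0,0,0],[0,0,0]]

```text
clock: 38.05
position: [498.8, -75.9, 134.6]
ee_rot: [0.065, 0.998, 0.0, 0.001]
contact_force: [0.3, -0.3, -1.4]
gripper_width: 8.9
grasp_force: 61.0
```

```bash
python3 - <<'E'
from h import *
plan([[497.5,-75.8,96,82.6]])
z0=arm.read_state()['position'][2]
im,P=cloud("wrist"); cv2.imwrite("pics/w12.png",im)
# foot / plate front of held mirror, and fences, in tray frame
C=np.array([504.9,-18.3]);ex=np.array([.9917,-.1288]);ey=np.array([.1288,.9917])
for nm,lo,hi in(('plate',z0+20,z0+34),('foot',z0-14,z0-5),('fence',83,89)):
    q=P[(P[...,2]>lo)&(P[...,2]<hi)&(np.abs(P[...,0]-497)<60)&(np.abs(P[...,1]+76)<60)]; g=q[:,:2]-C; u=g@ex; v=g@ey
    print(nm,len(q),'u',np.round(np.percentile(u,[1,50,99]),1),'v',np.round(np.percentile(v,[1,50,99]),1))
E
```

```text
clk 38.0 pos [498.8 -75.9 134.6] yaw 82.5 w 8.9 gf 61.04921579360962
[497.5, -75.8, 96, 82.6] -> [0.0055, -0.0005, 0.1545] [0.0001, 0.0006, -0.0003] mm 39 deg 0.1
plate 7235 u [-29.3  -5.8  30. ] v [-74.9 -58.  -41.4]
foot 2018 u [-29.4 -19.7  -3.5] v [-69.9 -58.3 -46.3]
fence 2324 u [-54.1 -19.4  48.6] v [-101.7  -55.1   -4.5]
```

View pics/w12.png

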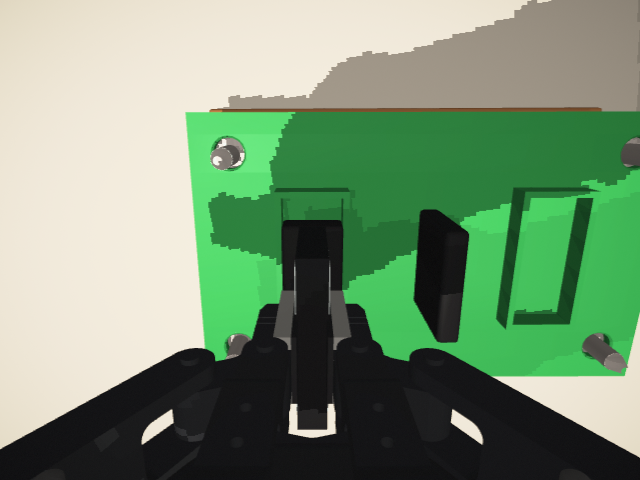

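The held mirror's foot at (312,250) lines up with the pocket, within 1 mm. Lowering.

Call:
arm_command:
  rows:
    - [[0.002,0,0.05],[0,0,0]]
    - [[0.002,0,0.09],[0,0,0]]
    - [[0.002,0,0.12],[0,0,0]]
    - [[0.002,0,0.138],[0,0,0]]
    - [[0.002,0,0.145],[0,0,0]]

```text
clock: 38.6
position: [497.3, -75.9, 97.1]
ee_rot: [0.065, 0.998, -0.0, -0.001]
contact_force: [-3.0, 1.9, 8.3]
gripper_width: 8.8
grasp_force: 62.5
```

Call:
arm_command:
  rows:
    - [[0,0,0],[0,0,0]]
    - [[0,0,0.006],[0,0,0]]
    - [[0,0,0.006],[0,0,0]]
    - [[0,0,0.006],[0,0,0]]

```text
clock: 39.0
position: [498.2, -75.8, 97.1]
ee_rot: [0.065, 0.998, -0.0, 0.001]
contact_force: [-2.4, 0.7, 5.6]
gripper_width: 8.8
grasp_force: 62.1
```

Call:
arm_command:
  rows:
    - [[0,0,-0.006],[0,0,0]]
    - [[0,0,-0.006],[0,0,0]]
    - [[0,0,-0.006],[0,0,0]]
    - [[0,0,-0.006],[0,0,0]]
  grip: 0.5

```text
clock: 39.4
position: [497.6, -75.8, 97.3]
ee_rot: [0.065, 0.998, -0.0, -0.0]
contact_force: [-1.4, 0.6, 0.3]
gripper_width: 42.8
grasp_force: 0.0
```

Call:
arm_command:
  rows:
    - [[0,0,-0.06],[0,0,0]]
    - [[0,0,-0.2],[0,0,0]]
    - [[0,0,-0.4],[0,0,0]]
    - [[0,0,-0.58],[0,0,0]]
    - [[0,0,-0.58],[0,0,0]]

```text
clock: 39.9
position: [501.5, -75.9, 249.5]
ee_rot: [0.064, 0.998, 0.0, 0.007]
contact_force: [0.3, 0.5, 0.2]
gripper_width: 42.9
grasp_force: 0.0
```

```bash
python3 - <<'E'
from h import *
tops(119,129,(440,560,-140,-30),nmin=30); tops(119,129,(440,560,-140,-30),cam="side",nmin=20)
tops(44,54,(520,660,280,420),cam="side",nmin=20)
plan([[520,60,250,120],[550,200,250,155],[575,340,210,186.5]])
E
```

```text
wrist 1329 (array([494.9, -75.3]), 60.5, 9.7, -7.8) z 121.0 hsv [15. 17. 44.] px 311 217
side 118 (array([498. , -73.1]), 60.4, 13.7, -7.2) z 123.7 hsv [42.  34.  45.5] px 377 188
side 178 (array([586.7, 353.1]), 61.3, 13.3, -83.2) z 49.5 hsv [23.  29.5 39. ] px 222 307
clk 40.0 pos [497.  -75.7 241.8] yaw 82.5 w 43.0 gf 0.0
[520, 60, 250, 120] -> [-0.0204, 0.5502, -0.0327] [0.0002, -0.0002, -0.2082] mm 138 deg 37.5
[550, 200, 250, 155] -> [-0.3839, 0.425, 0.0] [0.0, 0.0, -0.1944] mm 143 deg 35.0
[575, 340, 210, 186.5] -> [-0.5498, 0.146, 0.16] [-0.0, 0.0, -0.175] mm 148 deg 31.5
```

Call:
arm_command:
  rows:
    - [[-0.02,0.55,-0.033],[0,0,-0.208]]
    - [[-0.02,0.55,-0.033],[0,0,-0.208]]
    - [[-0.02,0.55,-0.033],[0,0,-0.208]]
    - [[-0.02,0.55,-0.033],[0,0,-0.208]]
    - [[-0.02,0.55,-0.033],[0,0,-0.208]]

```text
clock: 40.55
position: [519.6, 61.0, 248.1]
ee_rot: [-0.262, 0.965, -0.0, -0.002]
contact_force: [0.5, 0.3, 0.3]
gripper_width: 42.8
grasp_force: 0.0
```

Call:
arm_command:
  rows:
    - [[-0.384,0.425,0],[0,0,-0.194]]
    - [[-0.384,0.425,0],[0,0,-0.194]]
    - [[-0.384,0.425,0],[0,0,-0.194]]
    - [[-0.384,0.425,0],[0,0,-0.194]]
    - [[-0.384,0.425,0],[0,0,-0.194]]

```text
clock: 41.05
position: [549.6, 200.7, 247.6]
ee_rot: [-0.537, 0.843, 0.0, -0.003]
contact_force: [0.3, -0.2, 0.6]
gripper_width: 42.9
grasp_force: 0.0
```

Call:
arm_command:
  rows:
    - [[-0.55,0.146,0.16],[0,0,-0.175]]
    - [[-0.55,0.146,0.16],[0,0,-0.175]]
    - [[-0.55,0.146,0.16],[0,0,-0.175]]
    - [[-0.55,0.146,0.16],[0,0,-0.175]]
    - [[-0.55,0.146,0.16],[0,0,-0.175]]

```text
clock: 41.55
position: [575.0, 339.6, 207.8]
ee_rot: [0.745, -0.667, -0.0, 0.002]
contact_force: [-0.0, -0.2, 0.6]
gripper_width: 42.4
grasp_force: 0.0
```

Call:
arm_command:
  rows:
    - [[0,0,0],[0,0,0]]
    - [[0,0,0],[0,0,0]]
    - [[0,0,0],[0,0,0]]
    - [[0,0,0],[0,0,0]]

```text
clock: 41.95
position: [575.9, 339.2, 211.4]
ee_rot: [0.745, -0.667, 0.0, -0.001]
contact_force: [-0.4, 0.1, 0.1]
gripper_width: 42.8
grasp_force: 0.0
```

```bash
python3 - <<'E'
from h import *
tops(45,54,(530,650,280,420),save="pics/w13.png",nmin=40)
plan([[586.5,351.2,80,186.5]])
print(np.round(arm.read_state()['joints'],2))
E
```

```text
wrist 1116 (array([587. , 351.8]), 60.6, 11.0, -85.3) z 50.5 hsv [15. 14. 36.] px 296 229
clk 42.0 pos [575.8 339.3 211.3] yaw -173.7 w 42.2 gf 0.0
[586.5, 351.2, 80, 186.5] -> [-0.0421, -0.0473, 0.5251] [-0.0002, 0.0002, -0.0009] mm 132 deg 0.2
[ 0.77  0.47  0.09 -0.   -1.19 -0.66]
```

Call:
arm_command:
  rows:
    - [[-0.043,-0.049,0.14],[0,0,0.0045]]
    - [[-0.043,-0.049,0.28],[0,0,0.0045]]
    - [[-0.043,-0.049,0.42],[0,0,0.0045]]
    - [[-0.043,-0.049,0.51],[0,0,0.0045]]
    - [[-0.043,-0.049,0.525],[0,0,0.0045]]

```text
clock: 42.5
position: [584.9, 350.3, 75.7]
ee_rot: [0.74, -0.672, -0.001, 0.003]
contact_force: [-0.6, -0.6, -0.2]
gripper_width: 42.9
grasp_force: 0.0
```

Call:
arm_command:
  rows:
    - [[0,0,0],[0,0,0]]
    - [[0,0,0.09],[0,0,0]]
    - [[0,0,0.17],[0,0,0]]
    - [[0,0,0.23],[0,0,0]]
    - [[0,0,0.23],[0,0,0]]

```text
clock: 43.0
position: [586.2, 351.5, 21.0]
ee_rot: [0.741, -0.672, -0.0, 0.001]
contact_force: [0.1, -0.8, -0.7]
gripper_width: 42.5
grasp_force: 0.0
```

Call:
arm_command:
  rows:
    - [[0,0,0],[0,0,0]]
    - [[0,0,0],[0,0,0]]

```text
clock: 43.2
position: [587.7, 352.7, 23.7]
ee_rot: [0.741, -0.672, 0.0, -0.002]
contact_force: [-0.6, 0.4, 0.3]
gripper_width: 42.6
grasp_force: 0.0
```

```bash
python3 - <<'E'
from h import *
plan([[587,351.5,22,185.5]])
E
```

```text
clk 43.2 pos [587.7 352.7  23.7] yaw -174.4 w 42.6 gf 0.0
[587, 351.5, 22, 185.5] -> [0.0045, 0.0031, 0.0066] [-0.0009, 0.0005, 0.0007] mm 2 deg -0.1
```

Close, then plan the transfer.

Call:
arm_command:
  rows:
    - [[0.003,0.002,0.003],[0,0,0]]
    - [[0.003,0.002,0.003],[0,0,0]]
    - [[0.003,0.002,0.003],[0,0,0]]
    - [[0.003,0.002,0.003],[0,0,0]]
    - [[0.003,0.002,0.003],[0,0,0]]
  grip: 0

```text
clock: 43.7
position: [586.6, 351.4, 21.9]
ee_rot: [0.741, -0.672, 0.0, -0.001]
contact_force: [-0.5, -0.6, 4.5]
gripper_width: 9.3
grasp_force: 59.7
```

```bash
python3 - <<'E'
from h import *
plan([[587,351.5,195,185.5],[560,200,195,222],[512.5,39.3,195,262.6],[512.5,39.3,136,262.6]])
E
```

```text
clk 43.7 pos [586.6 351.4  21.9] yaw -174.4 w 9.3 gf 59.74016547203064
[587, 351.5, 195, 185.5] -> [-0.0004, -0.0022, -0.6923] [-0.0003, 0.0002, 0.0006] mm 173 deg -0.1
[560, 200, 195, 222] -> [0.5929, 0.1656, 0.0] [0.0, 0.0, -0.2028] mm 154 deg 36.5
[512.5, 39.3, 195, 262.6] -> [0.3506, 0.5713, 0.0] [0.0, 0.0, -0.2256] mm 168 deg 40.6
[512.5, 39.3, 136, 262.6] -> [0.0, 0.0, 0.236] [0.0, 0.0, 0.0] mm 59 deg 0.0
```

Call:
arm_command:
  rows:
    - [[0,0,-0.04],[0,0,0]]
    - [[0,0,-0.15],[0,0,0]]
    - [[0,0,-0.32],[0,0,0]]
    - [[0,0,-0.5],[0,0,0]]
    - [[0,0,-0.68],[0,0,0]]

```text
clock: 44.2
position: [585.7, 350.7, 192.6]
ee_rot: [0.741, -0.672, -0.0, 0.001]
contact_force: [0.4, 0.9, -0.8]
gripper_width: 8.7
grasp_force: 59.1
```

Call:
arm_command:
  rows:
    - [[0.12,0.033,0],[0,0,-0.041]]
    - [[0.24,0.066,0],[0,0,-0.082]]
    - [[0.36,0.1,0],[0,0,-0.123]]
    - [[0.48,0.133,0],[0,0,-0.163]]
    - [[0.593,0.166,0],[0,0,-0.203]]

```text
clock: 44.7
position: [558.6, 198.0, 191.1]
ee_rot: [0.915, -0.403, -0.0, 0.0]
contact_force: [-0.5, -0.3, -1.1]
gripper_width: 8.9
grasp_force: 59.2
```

Call:
arm_command:
  rows:
    - [[0.07,0.114,0],[0,0,-0.045]]
    - [[0.14,0.228,0],[0,0,-0.09]]
    - [[0.21,0.343,0],[0,0,-0.135]]
    - [[0.28,0.457,0],[0,0,-0.18]]
    - [[0.35,0.571,0],[0,0,-0.2256]]

```text
clock: 45.2
position: [511.2, 37.5, 191.2]
ee_rot: [0.998, -0.06, -0.0, -0.0]
contact_force: [1.3, 0.3, -1.5]
gripper_width: 8.8
grasp_force: 59.2
```

Call:
arm_command:
  rows:
    - [[0,0,0],[0,0,0]]
    - [[0,0,0.08],[0,0,0]]
    - [[0,0,0.16],[0,0,0]]
    - [[0,0,0.22],[0,0,0]]
    - [[0,0,0.22],[0,0,0]]

```text
clock: 45.7
position: [510.7, 38.7, 134.1]
ee_rot: [0.998, -0.064, -0.002, 0.001]
contact_force: [0.4, -0.2, -0.3]
gripper_width: 8.9
grasp_force: 59.1
```

Call:
arm_command:
  rows:
    - [[0,0,0],[0,0,0]]
    - [[0,0,0],[0,0,0]]
    - [[0,0,0],[0,0,0]]
    - [[0,0,0],[0,0,0]]

```text
clock: 46.1
position: [512.6, 39.1, 136.8]
ee_rot: [0.998, -0.063, 0.001, -0.0]
contact_force: [0.4, -0.1, 0.1]
gripper_width: 8.9
grasp_force: 59.1
```

```bash
python3 - <<'E'
from h import *
plan([[512.5,39.3,96.5,82.6]])
z0=arm.read_state()['position'][2]
im,P=cloud("wrist"); cv2.imwrite("pics/w14.png",im)
C=np.array([504.9,-18.3]);ex=np.array([.9917,-.1288]);ey=np.array([.1288,.9917]); g=np.array(arm.read_state()['position'][:2])-C; print('tcp uv',g@ex,g@ey)
for nm,lo,hi in(('foot',z0-14,z0-5),):
    q=P[(P[...,2]>lo)&(P[...,2]<hi)&(np.abs(P[...,0]-512)<60)&(np.abs(P[...,1]-39)<38)]; g=q[:,:2]-C; u=g@ex; v=g@ey
    print(nm,len(q),'u',np.round(np.percentile(u,[1,50,99]),1),'v',np.round(np.percentile(v,[1,50,99]),1))
tray("green",(505,-18),z0=68,cam="side")
E
```

```text
clk 46.1 pos [512.6  39.1 136.8] yaw -97.3 w 8.9 gf 59.10288333892822
[512.5, 39.3, 96.5, 82.6] -> [-0.0009, -0.0007, 0.1614] [-0.0002, -0.0004, 0.0008] mm 40 deg -0.1
tcp uv 0.17050424113961188 57.82107732127206
foot 1949 u [ 6.4 21.4 30.3] v [46.1 57.7 69.7]
green 2625 (array([504.7, -15.5]), 235.8, 142.8, 82.7) 6.7
 fin top 80 (array([504.9, -16. ]), 49.7, 11.5, -7.6)
```

View pics/w14.png

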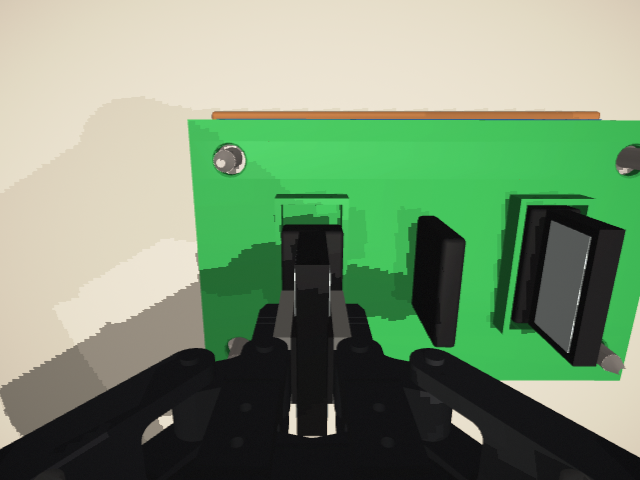

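The held mirror at (312,260) is aligned within 0.5 mm, and the other mirror sits in its pocket at (570,285). Lowering.

Call:
arm_command:
  rows:
    - [[0,0,0.05],[0,0,0]]
    - [[0,0,0.09],[0,0,0]]
    - [[0,0,0.125],[0,0,0]]
    - [[0,0,0.145],[0,0,0]]
    - [[0,0,0.152],[0,0,0]]

```text
clock: 46.7
position: [511.9, 38.7, 97.4]
ee_rot: [0.998, -0.063, -0.001, 0.0]
contact_force: [-0.3, 0.1, -0.6]
gripper_width: 9.1
grasp_force: 59.1
```

Call:
arm_command:
  rows:
    - [[0,0,0],[0,0,0]]
    - [[0,0,0.006],[0,0,0]]
    - [[0,0,0.006],[0,0,0]]
    - [[0,0,0.006],[0,0,0]]

```text
clock: 47.1
position: [512.4, 38.9, 96.9]
ee_rot: [0.998, -0.063, 0.0, -0.0]
contact_force: [0.4, -0.7, -1.5]
gripper_width: 8.9
grasp_force: 59.1
```

Call:
arm_command:
  rows:
    - [[0,0,0.003],[0,0,0]]
    - [[0,0,0.003],[0,0,0]]
    - [[0,0,0.003],[0,0,0]]

```text
clock: 47.4
position: [512.3, 38.9, 95.9]
ee_rot: [0.998, -0.063, 0.0, -0.0]
contact_force: [-0.7, 0.2, -1.6]
gripper_width: 9.0
grasp_force: 59.1
```

Call:
arm_command:
  rows:
    - [[0,0,0],[0,0,0]]
    - [[0,0,0],[0,0,0]]
    - [[0,0,0],[0,0,0]]
    - [[0,0,0],[0,0,0]]
  grip: 0.5

```text
clock: 47.8
position: [512.3, 38.9, 96.0]
ee_rot: [0.998, -0.063, 0.0, -0.0]
contact_force: [-0.1, -0.3, 0.0]
gripper_width: 42.4
grasp_force: 0.0
```

Call:
arm_command:
  rows:
    - [[0,0,-0.06],[0,0,0]]
    - [[0,0,-0.2],[0,0,0]]
    - [[0,0,-0.4],[0,0,0]]
    - [[0,0,-0.6],[0,0,0]]
    - [[0,0,-0.6],[0,0,0]]

```text
clock: 48.3
position: [516.4, 39.6, 253.9]
ee_rot: [0.998, -0.063, 0.008, -0.002]
contact_force: [0.4, 1.0, 0.1]
gripper_width: 42.8
grasp_force: 0.0
```

Call:
arm_command:
  rows:
    - [[0,0,0],[0,0,0]]
    - [[0,0,0],[0,0,0]]
    - [[0,0,0],[0,0,0]]
    - [[0,0,0],[0,0,0]]
    - [[0,0,0],[0,0,0]]

```text
clock: 48.8
position: [512.0, 38.8, 245.0]
ee_rot: [0.998, -0.063, -0.001, 0.0]
contact_force: [-0.3, 0.5, -0.6]
gripper_width: 43.0
grasp_force: 0.0
```

```bash
python3 - <<'E'
from h import *
plan([])
tops(119,129,(440,580,-140,120),nmin=30,save="pics/w15.png"); tops(119,129,(440,560,-140,120),cam="side",nmin=20,save="pics/s15.png")
tray("green",(505,-18),z0=68)
im,P=cloud("top"); print('strays 20<z<60 near old spots'); tops(30,60,(560,820,0,380),cam="top",nmin=60)
a=cv2.imread("pics/s15.png")[130:290,270:430]; cv2.imwrite("pics/c15.png",cv2.resize(a,(560,560)))
E
```

```text
clk 48.8 pos [512.   38.8 245. ] yaw -97.3 w 43.0 gf 0.0
wrist 1749 (array([497.6, -75.1]), 60.7, 11.9, -7.8) z 124.7 hsv [20. 15. 33.] px 485 227
wrist 1474 (array([512.2,  39.2]), 60.5, 10.7, -7.0) z 124.8 hsv [15. 13. 38.] px 311 227
wrist 93 (array([514.6, -18.8]), 13.6, 8.1, -7.8) z 119.4 hsv [15. 14. 41.] px 397 212
wrist 119 (array([498.1, -16.4]), 21.2, 7.5, -0.8) z 119.4 hsv [10. 14. 36.] px 396 238
wrist 31 (array([485.5, -14.4]), 7.8, 6.1, -68.3) z 119.3 hsv [ 0. 14. 34.] px 394 256
side 115 (array([498.7, -73.6]), 61.3, 14.7, -7.3) z 123.5 hsv [45. 31. 47.] px 378 189
side 129 (array([512.4,  41. ]), 60.2, 12.9, -6.4) z 124.1 hsv [62. 51. 38.] px 345 212
green 42149 (array([504.4, -18.4]), 234.8, 141.9, 82.5) 6.9
 fin top 1125 (array([504.4, -17.8]), 50.5, 10.3, -7.6)
strays 20<z<60 near old spots
top 115 (array([784.8,  61.8]), 40.5, 24.2, -8.6) z 43.0 hsv [ 86. 150. 130.] px 313 129
top 248 (array([713.6, 303. ]), 130.7, 22.0, -69.5) z 45.1 hsv [30. 20. 54.] px 212 160
```

View pics/c15.png

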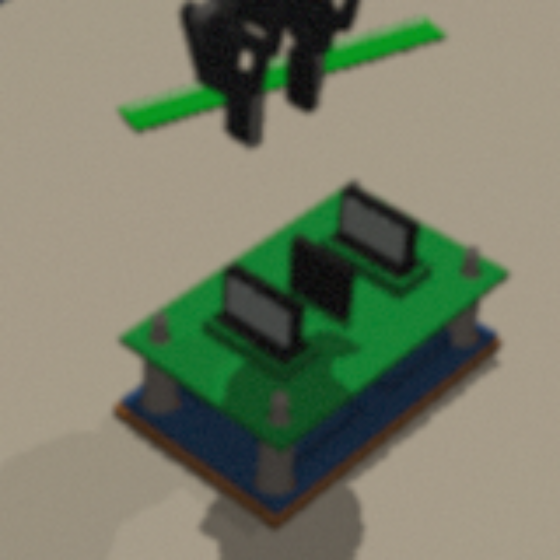

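The side crop shows both mirrors upright in the green tray, at (262,310) and (378,230), with the tray flat on its shoulders. One last check for blocks the arm could have hidden at the start, then hand in.

```bash
python3 - <<'E'
from h import *
tops(36,46,(100,900,-620,560),cam="top",nmin=60); tops(36,46,(100,900,-620,560),cam="side",nmin=60)
for c in("top","side"):
    print([(np.round(d['position']),round(d['score'],2)) for n in("block0","block3") for d in arm.spot_in(c,n)])
E
```

```text
top 101 (array([786.4,  61.5]), 38.2, 24.2, -8.7) z 42.2 hsv [ 85. 148. 129.] px 313 129
top 67 (array([708.9, 319.1]), 96.2, 4.7, -78.4) z 40.7 hsv [30. 23. 54.] px 208 162
top 189 (array([ 192. , -540.6]), 182.9, 5.9, -0.2) z 40.7 hsv [108.  93.  40.] px 590 381
side 248 (array([ 193.4, -538.3]), 186.3, 11.0, 0.3) z 41.3 hsv [107. 153.  44.] px 561 171
side 188 (array([775.7,  66.4]), 65.8, 29.2, -8.7) z 42.3 hsv [ 87. 228. 129.] px 252 200
side 224 (array([717.9, 327. ]), 145.6, 65.7, 71.0) z 41.2 hsv [72.5 26.  25.5] px 182 275
side 125 (array([505.3, 508.7]), 54.8, 19.6, 65.4) z 40.8 hsv [30. 15. 45.] px 191 387
side 100 (array([466.2, 529.1]), 62.0, 23.4, 60.4) z 40.6 hsv [30. 17. 42.] px 200 413
[(array([472., 155.]), 0.58), (array([472., 155.]), 0.58)]
[(array([252., 207.]), 0.94), (array([252., 207.]), 0.94)]
```

Only the turquoise decoy and the bystanders remain on the bench, so there are no further blocks.

```bash
python3 -c "
from bench import arm
print(arm.job_done())"
```

```text
the job is handed in; nothing more can be done
None
```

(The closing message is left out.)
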